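# Clamp a can sealer's lifting plate on the bench clamp

## Robot

A 6-joint arm with a two-finger parallel gripper is mounted at the origin on the work surface. World frame = base frame: x ahead of the robot, y to its left, z up, the work surface at z = 0. Lengths are in m, angles in rad, forces in N, time in s.
With the tool pointing down it reaches from about 0.425 to 0.95 m from the base axis. Payload 3.5 kg.
Tool frame: the origin (TCP) lies at the very end of the fingers, on their centre line; the grasp point (between the pads) lies 19 mm behind it; y points along the fingers, z is the direction in which the jaws open and shut, and the axes are right-handed (so a half turn about y gives the same grasp; the last joint's range is limited). The gripper opens to 85 mm and grips with 20 to 120 N. Pads are 22 mm wide; open, the fingers measure 114 mm over their backs; the gripper's body (76 mm by 85 mm) begins 54 mm behind the grasp point. The pads swing forward as they close: fully open they stand 13 mm farther back than shut.
Start: joints at [0.978, 0.286, 1.577, -0, 1.279, -0.15], TCP at [0.289, 0.61, 0.209] pointing down, gripper open.
Joint ranges: [-2.77, 2.77], [-0.9, 2.22], [0.21, 2.48], [-1.53, 4.67], [0.24, 2.81], [-2.84, 2.84]. Speed limits (rad/s): [2.79, 2.79, 3.14, 3.14, 3.14, 3.14].

## Interface

Orientations are given as a unit quaternion [x, y, z, w].
In Python, from plant import ctrl, cams gives the robot as it stands.
- The arm moves only by the tool play_rows, never from a script. Its argument "steps" is a list of rows, each an object of numbers: "claw": the finger opening in cm, from 0 to 8.54; "tx", "ty", "tz": the shift along the tool's x, y, z in cm; "ax", "ay", "az": the turn, a rotation vector about the tool's x, y, z in degrees. A call has 1 to 12 rows; each row is the pose to reach, as a shift and turn from the pose commanded when the call began, along the tool's axes at that moment; what a row does not reach only later rows make up. A row lasts 1/12 s, in which the tool goes at most 41.7 mm and 7.16 degrees, less where a joint would pass 70% of its speed; a pose out of reach is approached as far as the arm can. A call with a gripper value outside its range is refused whole. The fingers move at their own pace and stop on an object; "grip_force" is the grip in N (left out, the last holds). Time passes only in rows, so rows that repeat a pose let the fingers close. It gives the time, the measured TCP pose, the force and the opening at its end, in the units of the state.
- ctrl.get_state(): the state, without advancing time (a new reading comes with each control period).
- cams.read_camera(name): name is "scene" or "top" or "wrist"; returns (picture, depth): 480x640x3 uint8, blue, green, red; 480x640 float32, m along the optical axis (not along the pixel's ray), 0 where there is no reading.
- cams.camera_model(name): a dict with "intrinsics" (3x3 intrinsics, pixels), "distortion" ([k1, k2, p1, p2, k3] as OpenCV has them; the pictures are not rectified), "rvec" (rotation vector, rad) and "tvec" (3), from world to camera coordinates, as OpenCV has them; the wrist camera has in their place "tool_from_camera" (4x4, takes a point from camera to tool coordinates, whose origin is the TCP and whose axes are the tool frame's). Camera axes: x right, y down, z forward; pixel columns grow to the right and rows downward; lengths in m; the calibration is good to about 2 mm. A picture is of the moment at which its call begins: read the wrist's pose just before it. camera_model takes no time and is no camera call.
- ctrl.sign_off(): hands the job in, once; it reports no verdict.
The state is a dict: "time": time; "qpos": joint angles; "dq": joint speeds; "joint_efforts": joint torques, N m; "eef_pos": TCP position; "tcp_rot": TCP orientation; "contact_force": force on the tool from outside, world axes, zero at the start; "wrist_torque": the same for the moment, N m; "opening": opening from 0.0 (shut) to 1.0 (fully open).
Only numpy, scipy, OpenCV 4.12 (cv2) and the standard library are available. Lean on these libraries where they do the work, as an engineer would, in place of code of your own. Each camera call takes 0.05 s, during which the arm holds its last target.

## Task

Slide the clamp's free jaw down its upright bar and press it gently, feeling your way, onto the can lifting plate until the jaw tips up, binds on the bar and stays there by itself when you let go. Then screw the wooden handle clockwise, a half to three quarters of a turn, until the plate is held firmly but not crushed, and let go. Do not push the plate off centre and leave the things around the clamp alone.

Things in the scene. Friction and masses are not known exactly. Their poses are not given: they have to be found in the camera images.
- post: Bench clamp, fixed: steel foot plate 200 x 120 x 12 mm with a round anvil 90 mm wide (top 20 mm above the bench) and an upright flat steel bar, 24 mm (x) by 10 mm (y), with a stop cap 34 x 16 mm on top. Origin: on the bench under the bar's axis. z up; -x points from the bar along the jaw's arm to the anvil, whose centre is 90 mm from the bar.
- jaw: The clamp's free jaw, dark steel, 0.29 kg with screw and handle: a block 45 mm (x) by 28 mm (y) by 30 mm high round the bar, with an arm 14 mm wide along -x. Origin: block's centre; z up (level as it starts, hanging 0.035 rad toe-down 123 to 133 mm above the bench, caught by friction). Grip the block across y; the bar stands up between the fingers, finally up to 80 mm above its centre.
- handle: Round wooden ball handle on top of the screw, 32 mm across. Origin: the ball's centre, on the screw's axis, 65 mm above the level of the block's centre at the start; z up, it turns about z. Grip it at any yaw.
- can: Plain aluminium can, 66 mm wide, 115 mm tall, loose bystander. Origin at its underside.
- roller: Steel seaming roller, 44 mm wide, 36 mm tall, loose bystander. Origin at its underside.
- spare_ring: White plastic ring, 68 mm wide, 14 mm tall, loose bystander. Origin at its underside.
- lift_plate: Can lifting plate, the work, loose, 0.3 to 0.6 kg, standing on the anvil: a white plastic drum with an aluminium disc 100 mm wide and three white pins (8 mm thick, 12 mm tall, 34 mm from the centre). Origin: centre of its underside, on the anvil; the disc's upper face lies 50 mm higher (70 mm above the bench), within 3 mm of a point straight below the screw's axis.
- bar_top (a point): Top of the bar's cap, 168 mm above the bench. The jaw rides on the bar below it, with 1 mm of play. Pushed down near the bar the jaw slides with a drag of 1 to 5 N; pushed out on its arm it jams on the bar.
- jaw_end (a point): On the screw's axis in the arm's end, 90 mm from the bar, level with the block's centre. Below it the pad, 20 mm wide on a 3 N/mm spring, stands out by 29 to 45 mm (unmeasured). Once it meets the work the block goes 6 mm further at low force as the jaw rocks toe-up; then it binds. A push of 9 to 14 N leaves it bound with 6 to 10 N on the work; under 8 N is too little, over 18 N too much.
- handle_top (a point): Centre of the ball's top. Clockwise from above screws the pad down 16 mm per turn (the handle sinks nearly as much). Turning takes 0.15 to 0.25 N m; once the jaw is bound each radian adds about 5 N on the work. It starts fully unscrewed, has 1.4 turns and does not unscrew by itself.
- screw (a joint): How far the screw is run down in the jaw (m): 0 at the start, growing by 0.016 per clockwise turn of the handle, at most 0.024.
Things that resemble listed ones, but are neither listed nor needed, are in the scene too. Several things have the shape of the jaw; the one meant has the colours described above.

How it is judged:
On the way, in this order (a step that is already met when the one before it is completed fails the run):
1. before the screw is turned, the jaw, let go, stays bound on the bar with at least 5 N of pressure on the plate (contact force between jaw and lift_plate above 5 N and contact force between the fingers and jaw below 0.05 N and value of joint screw below 0.0015 m), for 0.2 s.
2. the screw is tightened until the clamp presses on the plate with at least 15 N (contact force between jaw and lift_plate above 15 N), for 0.2 s.
At the end, for the whole second after the job is handed in: The clamp, released and at rest, presses on the plate with 15 to 50 N; the plate is within 8 mm of where it started; the can, the roller and the ring are within 30 mm of where they started (contact force between jaw and lift_plate between 15 and 50 N and linear speed of jaw below 0.01 m/s and angular speed of handle below 0.1 rad/s and distance of lift_plate from where it was at the start of the episode below 0.008 m and distance of each of can, roller, spare_ring from where it was at the start of the episode below 0.03 m); the robot touches nothing.
It fails at once if the plate is crushed: more than 50 N from the clamp (contact force between jaw and lift_plate above 50 N).
It fails at once if the jaw is rammed onto the plate: more than 12 N on the plate while the jaw itself, not the handle, is held or pushed (contact force between jaw and lift_plate above 12 N and contact force between the fingers and jaw above 1 N and contact force between the fingers and handle below 0.5 N).
It fails at once if the plate is shifted more than 8 mm on the anvil (distance of lift_plate from where it was at the start of the episode above 0.008 m).
It fails at once if a bystander is moved more than 30 mm (distance of any of can, roller, spare_ring from where it was at the start of the episode above 0.03 m).
It also fails if it takes over 72 s, if anything falls off the work surface, if the arm or the gripper's body presses on something with over 40 N, if the wrist force passes 120 N, or if a joint passes its speed limit or range.

## Working session

There is one attempt and no reset: what is moved stays moved. The work goes in short steps, Python scripts to look and compute and a tool call to move; the robot and the scene stay as the last step left them, time stands still between calls to the robot, and variables do not carry over. Pictures are saved under pics/ and viewed, and the job is handed in when it is done.

Besides the shell and the picture viewer there is one more tool, called after "Emit:" as a command line: name --argument value ..., lists and objects as JSON in quotes. play_rows: Moves the arm, as the interface text tells. Its arguments: {"type":"object","properties":{"steps":{"type":"array","items":{"type":"object","properties":{"claw":{"type":"number"},"tx":{"type":"number"},"ty":{"type":"number"},"tz":{"type":"number"},"ax":{"type":"number"},"ay":{"type":"number"},"az":{"type":"number"}}}},"grip_force":{"type":"number"}},"required":["steps"]}

```bash
ls; mkdir -p pics; cat > h.py <<'E'
import numpy as np, cv2
from plant import ctrl, cams
from scipy.spatial.transform import Rotation as R
E
python3 - <<'E'
from h import *
s=ctrl.get_state()
for k,v in s.items(): print(k,np.round(v,4))
for n in ("scene","top","wrist"):
    p,d=cams.read_camera(n); cv2.imwrite(f"pics/a_{n}.png",p); np.savez(f"a_{n}.npz",p=p,d=d)
    m=cams.camera_model(n); print(n,{k:np.round(v,4).tolist() for k,v in m.items()})
E
```

```text
pics
time 0.0
qpos [ 0.978   0.2872  1.5782 -0.      1.2786 -0.15  ]
dq [ 0.0006 -0.0019  0.0004  0.0004  0.0013 -0.002 ]
joint_efforts [ 7.00000e-04 -4.05993e+01 -2.92623e+01 -1.00000e-04  5.80000e-03
 -0.00000e+00]
eef_pos [0.2888 0.6093 0.2078]
tcp_rot [ 0.6907 -0.1556  0.1549 -0.689 ]
contact_force [0.3522 0.1009 0.3453]
wrist_torque [ 0.0062 -0.01   -0.0266]
opening 1.0039
scene {'intrinsics': [[597.2876, 0.0, 318.9842], [0.0, 597.2876, 236.7382], [0.0, 0.0, 1.0]], 'distortion': [0.0176, 0.0, 0.0, 0.0, 0.0], 'rvec': [1.469, 1.7603, -1.0069], 'tvec': [0.1115, -0.1409, 1.7836]}
top {'intrinsics': [[543.6478, 0.0, 323.9763], [0.0, 543.6478, 244.8291], [0.0, 0.0, 1.0]], 'distortion': [-0.0768, 0.0, 0.0, 0.0, 0.0], 'rvec': [2.2035, -2.1865, 0.0565], 'tvec': [-0.0173, 0.534, 1.5281]}
wrist {'intrinsics': [[350.8559, 0.0, 318.2965], [0.0, 350.8559, 241.5576], [0.0, 0.0, 1.0]], 'distortion': [-0.0669, 0.0, 0.0, 0.0, 0.0], 'tool_from_camera': [[0.0007, 0.9577, 0.2876, -0.0749], [0.001, -0.2876, 0.9577, -0.1655], [1.0, -0.0004, -0.0012, 0.0001], [0.0, 0.0, 0.0, 1.0]]}
```

View pics/a_scene.png

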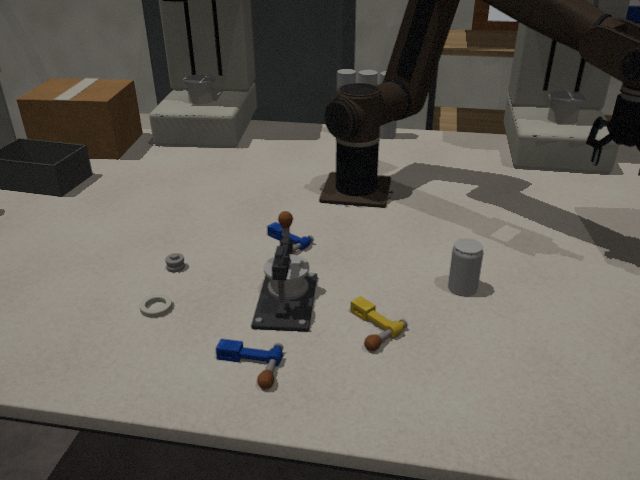

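View pics/a_top.png

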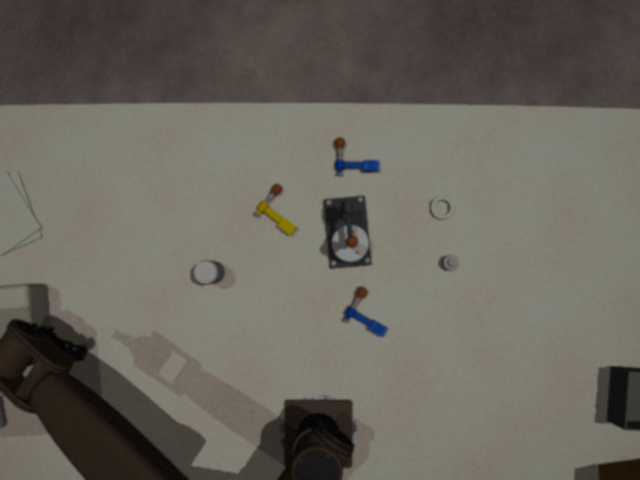

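View pics/a_wrist.png

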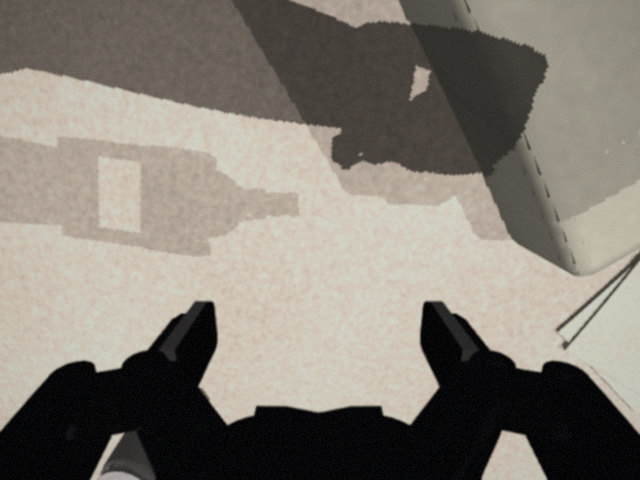

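```bash
cat >> h.py <<'E'
def cam(n):
    m=cams.camera_model(n); K=np.array(m["intrinsics"]);D=np.array(m["distortion"])
    if "rvec" in m:
        Rm=cv2.Rodrigues(np.array(m["rvec"]))[0]; t=np.array(m["tvec"]).ravel()
        T=np.eye(4);T[:3,:3]=Rm.T;T[:3,3]=-Rm.T@t
    else:
        s=ctrl.get_state(); W=np.eye(4);W[:3,:3]=R.from_quat(s["tcp_rot"]).as_matrix();W[:3,3]=s["eef_pos"]
        T=W@np.array(m["tool_from_camera"])
    return K,D,T
def ray(c,uv):
    K,D,T=c
    p=cv2.undistortPoints(np.array([[uv]],float),K,D)[0,0]
    d=T[:3,:3]@np.array([p[0],p[1],1.]); return T[:3,3],d
def onz(c,uv,z):
    o,d=ray(c,uv); return o+d*(z-o[2])/d[2]
def proj(c,X):
    K,D,T=c; Ti=np.linalg.inv(T)
    return cv2.projectPoints(np.atleast_2d(X).astype(float),cv2.Rodrigues(Ti[:3,:3])[0],Ti[:3,3],K,D)[0][:,0]
def tri(c1,u1,c2,u2):
    a,d=ray(c1,u1);b,e=ray(c2,u2)
    s,*_=np.linalg.lstsq(np.c_[d,-e],b-a,rcond=None)
    P,Q=a+d*s[0],b+e*s[1]; return (P+Q)/2,np.linalg.norm(P-Q)
E
python3 - <<'E'
from h import *
s=cv2.imread("pics/a_scene.png");t=cv2.imread("pics/a_top.png")
a=cv2.resize(s[190:350,200:420],None,fx=3.2,fy=3.2,interpolation=cv2.INTER_CUBIC)
b=cv2.resize(t[180:290,300:400],None,fx=5,fy=5,interpolation=cv2.INTER_CUBIC)
cv2.imwrite("pics/b1.png",a);cv2.imwrite("pics/b2.png",b)
c=cam("top")
for uv in [(325,199),(364,197),(371,265),(330,268)]: print(uv,onz(c,uv,.012).round(4))
E
```

```text
(325, 199) [ 0.6652 -0.0151  0.012 ]
(364, 197) [ 0.6719 -0.1264  0.012 ]
(371, 265) [ 0.478 -0.147  0.012]
(330, 268) [ 0.4686 -0.0308  0.012 ]
```

View pics/b1.png

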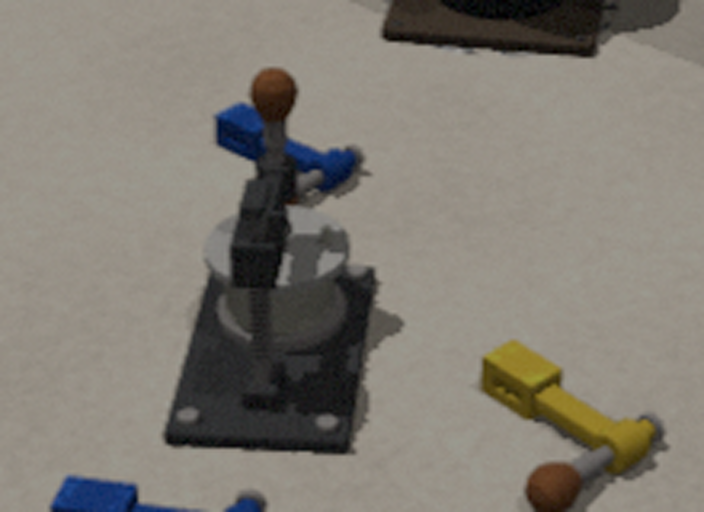

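View pics/b2.png

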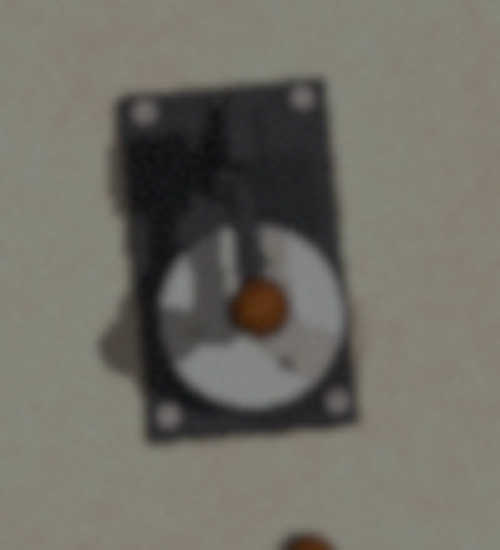

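```bash
python3 - <<'E'
from h import *
s=ctrl.get_state(); M=R.from_quat(s["tcp_rot"]).as_matrix(); print(M.round(3))
ct=cam("top");cs=cam("scene")
def balls(n):
    p=cv2.imread(f"pics/a_{n}.png");h=cv2.cvtColor(p,cv2.COLOR_BGR2HSV)
    m=cv2.inRange(h,(4,130,50),(16,255,255)); k,l,st,ce=cv2.connectedComponentsWithStats(m)
    r=[(st[i,4],ce[i].round(1)) for i in range(1,k) if 25<st[i,4]<400];print(n,r);return r
balls("top");balls("scene")
print(tri(ct,(352,241),cs,(286,218.5)))
# plate disc in top
b=onz(ct,(300+252/5,180+316/5),.07);print("plate",b)
print("edge l/r",onz(ct,(300+160/5,180+316/5),.07),onz(ct,(300+345/5,180+316/5),.07))
E
```

```text
[[ 0.904 -0.001  0.428]
 [-0.428 -0.002  0.904]
 [-0.    -1.    -0.002]]
top [(np.int32(67), array([339.3, 142.6])), (np.int32(64), array([276. , 189.1])), (np.int32(80), array([351.4, 240.9])), (np.int32(74), array([361.1, 292.4]))]
scene [(np.int32(98), array([284.4, 216.5])), (np.int32(164), array([372.3, 341. ])), (np.int32(188), array([265.3, 377.8]))]
(array([ 0.53526599, -0.08328007,  0.1862776 ]), np.float64(0.0011492121848122624))
plate [ 0.53622941 -0.08543427  0.07      ]
edge l/r [ 0.53584041 -0.03513219  0.07      ] [ 0.53662373 -0.13632163  0.07      ]
```

Emit:
play_rows --steps '[{"ty":-5,"claw":8.5},{"ty":-11,"claw":8.5},{"tx":14,"ty":-11.2,"tz":-12,"ay":-8},{"tx":28,"ty":-11.2,"tz":-24,"ay":-16},{"tx":42,"ty":-11.2,"tz":-36,"ay":-24},{"tx":57.5,"ty":-11.2,"tz":-48.7,"ay":-30.6},{"tx":57.5,"ty":-11.2,"tz":-48.7,"ay":-30.6},{"tx":57.5,"ty":-11.2,"tz":-48.7,"ay":-30.6},{"tx":57.5,"ty":-11.2,"tz":-48.7,"ay":-30.6},{"tx":57.5,"ty":-11.2,"tz":-48.7,"ay":-30.6},{"tx":57.5,"ty":-11.2,"tz":-48.7,"ay":-30.6},{"tx":57.5,"ty":-11.2,"tz":-48.7,"ay":-30.6}]'

```text
invalid input at $.steps[0]: expected keys claw, tx, ty, tz, ax, ay, az
```

Emit:
play_rows --steps '[{"claw":8.5,"tx":0,"ty":-5,"tz":0,"ax":0,"ay":0,"az":0},{"claw":8.5,"tx":0,"ty":-11,"tz":0,"ax":0,"ay":0,"az":0},{"claw":8.5,"tx":14,"ty":-11.2,"tz":-12,"ax":0,"ay":-8,"az":0},{"claw":8.5,"tx":28,"ty":-11.2,"tz":-24,"ax":0,"ay":-16,"az":0},{"claw":8.5,"tx":42,"ty":-11.2,"tz":-36,"ax":0,"ay":-24,"az":0},{"claw":8.5,"tx":57.5,"ty":-11.2,"tz":-48.7,"ax":0,"ay":-30.6,"az":0},{"claw":8.5,"tx":57.5,"ty":-11.2,"tz":-48.7,"ax":0,"ay":-30.6,"az":0},{"claw":8.5,"tx":57.5,"ty":-11.2,"tz":-48.7,"ax":0,"ay":-30.6,"az":0},{"claw":8.5,"tx":57.5,"ty":-11.2,"tz":-48.7,"ax":0,"ay":-30.6,"az":0},{"claw":8.5,"tx":57.5,"ty":-11.2,"tz":-48.7,"ax":0,"ay":-30.6,"az":0},{"claw":8.5,"tx":57.5,"ty":-11.2,"tz":-48.7,"ax":0,"ay":-30.6,"az":0},{"claw":8.5,"tx":57.5,"ty":-11.2,"tz":-48.7,"ax":0,"ay":-30.6,"az":0}]'

```text
time: 1.15
eef_pos: [0.4594, 0.2318, 0.3115]
tcp_rot: [-0.706, -0.032, 0.032, 0.706]
contact_force: [1.0, 0.6, 0.7]
opening: 0.995
```

Emit:
play_rows --steps '[{"claw":8.5,"tx":11.2,"ty":0,"tz":-32,"ax":0,"ay":0,"az":0},{"claw":8.5,"tx":11.2,"ty":0,"tz":-32,"ax":0,"ay":0,"az":0},{"claw":8.5,"tx":11.2,"ty":0,"tz":-32,"ax":0,"ay":0,"az":0},{"claw":8.5,"tx":11.2,"ty":0,"tz":-32,"ax":0,"ay":0,"az":0},{"claw":8.5,"tx":11.2,"ty":0,"tz":-32,"ax":0,"ay":0,"az":0},{"claw":8.5,"tx":11.2,"ty":0,"tz":-32,"ax":0,"ay":0,"az":0},{"claw":8.5,"tx":11.2,"ty":0,"tz":-32,"ax":0,"ay":0,"az":0},{"claw":8.5,"tx":11.2,"ty":0,"tz":-32,"ax":0,"ay":0,"az":0},{"claw":8.5,"tx":11.2,"ty":0,"tz":-32,"ax":0,"ay":0,"az":0},{"claw":8.5,"tx":11.2,"ty":0,"tz":-32,"ax":0,"ay":0,"az":0},{"claw":8.5,"tx":11.2,"ty":0,"tz":-32,"ax":0,"ay":0,"az":0},{"claw":8.5,"tx":11.2,"ty":0,"tz":-32,"ax":0,"ay":0,"az":0}]'

```text
time: 2.15
eef_pos: [0.5994, -0.0733, 0.3116]
tcp_rot: [-0.706, -0.033, 0.033, 0.707]
contact_force: [0.0, -0.0, 0.5]
opening: 0.997
```

```bash
python3 - <<'E'
from h import *
s=ctrl.get_state()
for k in ("time","qpos","eef_pos","contact_force"): print(k,np.round(s[k],4))
print(R.from_quat(s["tcp_rot"]).as_matrix().round(4))
c=cam("wrist");np.savez("c.npz",K=c[0],D=c[1],T=c[2])
p,d=cams.read_camera("wrist");cv2.imwrite("pics/c.png",p)
np.savez("c_d.npz",d=d)
E
```

```text
time 2.15
qpos [-2.8980e-01  7.0800e-02  1.6381e+00  5.0000e-04  1.4333e+00 -1.9533e+00]
eef_pos [ 0.5994 -0.0733  0.3116]
contact_force [ 0.0453 -0.0493  0.5279]
[[ 9.957e-01 -4.000e-04 -9.250e-02]
 [ 9.250e-02  7.000e-04  9.957e-01]
 [-4.000e-04 -1.000e+00  7.000e-04]]
```

View pics/c.png

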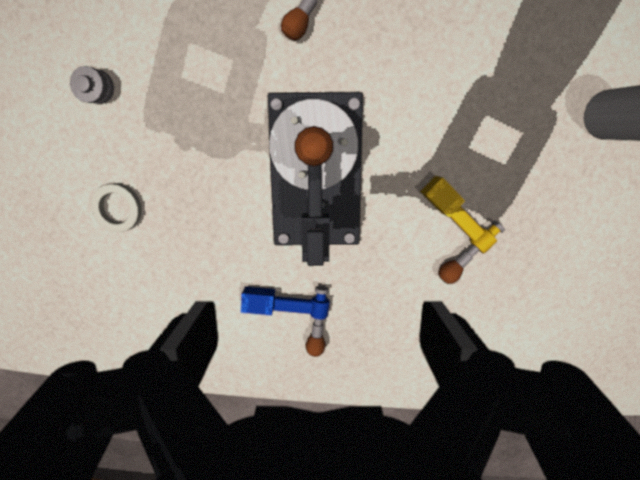

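```bash
python3 - <<'E'
from h import *
z=np.load("c.npz");c=(z["K"],z["D"],z["T"]);d=np.load("c_d.npz")["d"];p=cv2.imread("pics/c.png")
cv2.imwrite("pics/c2.png",cv2.resize(p[90:280,250:390],None,fx=3,fy=3,interpolation=cv2.INTER_CUBIC))
def pt(u,v):
    o,r=ray(c,(u,v)); return (o+r*d[v,u]).round(4)
for v in range(130,270,6): print(v,[pt(u,v).tolist() for u in (310,316,322)])
h=cv2.cvtColor(p,cv2.COLOR_BGR2HSV);m=cv2.inRange(h,(4,130,40),(16,255,255))
k,l,st,ce=cv2.connectedComponentsWithStats(m)
for i in range(1,k):
    if st[i,4]>100:print(st[i],ce[i],onz(c,ce[i],.19))
for uv in [(270,94),(361,93),(359,244),(274,244)]: print(onz(c,uv,.012).round(4))
E
```

```text
130 [[0.5204, -0.0862, 0.1984], [0.52, -0.0816, 0.1984], [0.5195, -0.0771, 0.1962]]
136 [[0.5248, -0.0858, 0.2004], [0.5244, -0.0812, 0.203], [0.524, -0.0767, 0.2013]]
142 [[0.5292, -0.0853, 0.2038], [0.5288, -0.0808, 0.2032], [0.5284, -0.0763, 0.2012]]
148 [[0.5336, -0.0849, 0.2037], [0.5332, -0.0804, 0.2028], [0.5328, -0.0759, 0.2025]]
154 [[0.538, -0.0846, 0.2033], [0.5377, -0.08, 0.2018], [0.5373, -0.0754, 0.2005]]
160 [[0.5429, -0.0843, 0.198], [0.5423, -0.0796, 0.2007], [0.542, -0.075, 0.1977]]
166 [[0.5525, -0.0849, 0.1351], [0.552, -0.0792, 0.1349], [0.5566, -0.0723, 0.0685]]
172 [[0.5581, -0.0844, 0.1352], [0.5577, -0.0786, 0.1348], [0.5631, -0.0717, 0.0712]]
178 [[0.564, -0.0839, 0.1344], [0.5634, -0.0781, 0.135], [0.57, -0.071, 0.0703]]
184 [[0.5695, -0.0834, 0.1365], [0.5691, -0.0776, 0.1355], [0.5768, -0.0704, 0.0707]]
190 [[0.5753, -0.0829, 0.1364], [0.5749, -0.0771, 0.1358], [0.592, -0.0684, 0.0132]]
196 [[0.5812, -0.0824, 0.1359], [0.5805, -0.0766, 0.137], [0.5807, -0.0706, 0.1325]]
202 [[0.5872, -0.0819, 0.1358], [0.5864, -0.076, 0.1369], [0.5865, -0.0701, 0.1336]]
2
[... 695 characters left out ...]
-0.0773, 0.1685], [0.6313, -0.0718, 0.1684], [0.6308, -0.0662, 0.1684]]
262 [[0.6376, -0.0768, 0.1687], [0.6371, -0.0713, 0.1687], [0.6365, -0.0657, 0.1688]]
268 [[0.7082, -0.0747, 0.0004], [0.707, -0.066, 0.0014], [0.7069, -0.0573, -0.0004]]
[282   8  26  32 604] [294.62913907  23.64238411] [ 0.44526653 -0.10429485  0.19      ]
[ 296  127   36   39 1082] [313.41497227 145.83826248] [ 0.53210702 -0.08265976  0.19      ]
[439 260  24  23 379] [450.29287599 271.38522427] [0.62740054 0.04738244 0.19      ]
[306 337  19  19 267] [314.98127341 345.917603  ] [ 0.71332815 -0.06521951  0.19      ]
[ 0.4785 -0.1441  0.012 ]
[ 0.467  -0.0315  0.012 ]
[ 0.6621 -0.0101  0.012 ]
[ 0.6729 -0.1276  0.012 ]
```

View pics/c2.png

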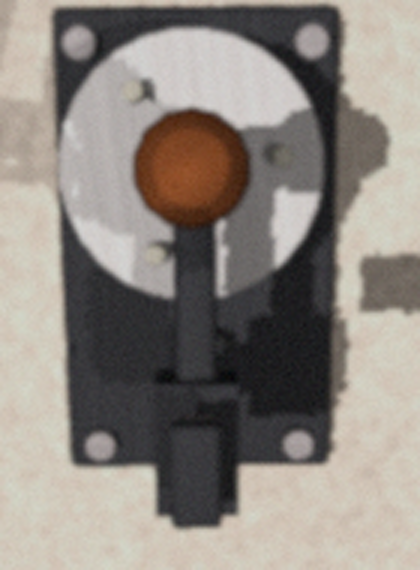

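Emit:
play_rows --steps '[{"claw":5,"tx":1.2,"ty":3,"tz":-0.1,"ax":0,"ay":0,"az":0},{"claw":5,"tx":2.45,"ty":6,"tz":-0.23,"ax":0,"ay":0,"az":0},{"claw":5,"tx":2.45,"ty":9,"tz":-0.23,"ax":0,"ay":0,"az":0},{"claw":5,"tx":2.45,"ty":11.5,"tz":-0.23,"ax":0,"ay":0,"az":0},{"claw":5,"tx":2.45,"ty":13,"tz":-0.23,"ax":0,"ay":0,"az":0},{"claw":5,"tx":2.45,"ty":13,"tz":-0.23,"ax":0,"ay":0,"az":0},{"claw":5,"tx":2.45,"ty":13,"tz":-0.23,"ax":0,"ay":0,"az":0},{"claw":5,"tx":2.45,"ty":13,"tz":-0.23,"ax":0,"ay":0,"az":0}]'

```text
time: 2.87
eef_pos: [0.6254, -0.0741, 0.1837]
tcp_rot: [0.707, 0.034, -0.032, -0.706]
contact_force: [0.3, -0.7, -0.7]
opening: 0.584
```

```bash
python3 - <<'E'
from h import *
s=ctrl.get_state()
for k in ("time","qpos","eef_pos","contact_force","opening"): print(k,np.round(s[k],4))
c=cam("wrist")
p,d=cams.read_camera("wrist");cv2.imwrite("pics/d.png",p);np.savez("d.npz",K=c[0],D=c[1],T=c[2],d=d)
E
```

```text
time 2.8667
qpos [-2.7880e-01  2.0750e-01  1.7189e+00  1.0000e-04  1.2121e+00 -1.9423e+00]
eef_pos [ 0.6254 -0.0741  0.1837]
contact_force [ 0.3077 -0.6694 -0.6617]
opening 0.5845
```

View pics/d.png

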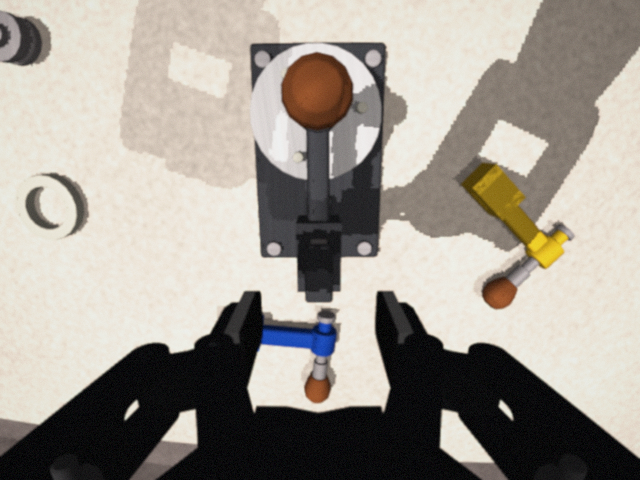

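```bash
python3 - <<'E'
from h import *
z=np.load("d.npz");c=(z["K"],z["D"],z["T"]);p=cv2.imread("pics/d.png");d=z["d"]
cv2.imwrite("pics/d2.png",cv2.resize(p[200:330,240:400],None,fx=5,fy=4.5,interpolation=cv2.INTER_CUBIC))
Ti=np.linalg.inv(np.array(cams.camera_model("wrist")["tool_from_camera"]))
T=np.array(cams.camera_model("wrist")["tool_from_camera"])
def pt(u,v):
    o,r=ray(c,(u,v)); return (o+r*d[v,u]).round(4)
for v in range(205,306,6): print(v,[pt(u,v).tolist() for u in (300,310,319,328,338)])
print(proj(c,[[.6236,-.0735,.168],[0.6245,-.0736,.141]]))
# fingertip points in tool frame
for uv in [(240,294),(255,294),(380,294),(395,294),(250,300),(385,300)]:
    r=cv2.undistortPoints(np.array([[uv]],float),c[0],c[1])[0,0]; X=np.array([r[0],r[1],1])*d[uv[1],uv[0]]
    print(uv,(T@np.r_[X,1])[:3].round(4))
E
```

```text
205 [[0.6168, -0.0923, 0.0119], [0.5918, -0.0816, 0.1361], [0.591, -0.0761, 0.1377], [0.5907, -0.0706, 0.1363], [0.6134, -0.0555, 0.012]]
211 [[0.6224, -0.0918, 0.0136], [0.5954, -0.0813, 0.137], [0.595, -0.0758, 0.1361], [0.5946, -0.0702, 0.1355], [0.6191, -0.0549, 0.0131]]
217 [[0.6038, -0.0877, 0.1193], [0.5991, -0.081, 0.1371], [0.5984, -0.0754, 0.138], [0.5983, -0.0698, 0.1362], [0.601, -0.0625, 0.1211]]
223 [[0.6024, -0.0867, 0.1413], [0.602, -0.0806, 0.1407], [0.6015, -0.0752, 0.1409], [0.6008, -0.0697, 0.1413], [0.6006, -0.0635, 0.14]]
229 [[0.6063, -0.0864, 0.1408], [0.6058, -0.0803, 0.1406], [0.6051, -0.0748, 0.1413], [0.6051, -0.0692, 0.1396], [0.6043, -0.0632, 0.1404]]
235 [[0.6102, -0.0861, 0.1404], [0.6098, -0.08, 0.14], [0.609, -0.0745, 0.1411], [0.6086, -0.0689, 0.1406], [0.6082, -0.0627, 0.1398]]
241 [[0.6137, -0.0858, 0.1418], [0.6163, -0.0796, 0.1314], [0.6126, -0.0741, 0.1419], [0.6123, -0.0685, 0.1409], [0.6114, -0.0625, 0.1421]]
247 [[0.6177, -0.0855, 0.1412], [0.6087, -0.0794, 0.1675], [0.6084, -0.0745, 0.1672], [0.6078, -0.0697, 0.1675], [0.6157, -0.062, 0.140
[... 832 characters left out ...]
1424]]
289 [[0.6458, -0.0833, 0.1421], [0.6328, -0.0773, 0.1691], [0.6328, -0.0722, 0.168], [0.6321, -0.0672, 0.1685], [0.6435, -0.059, 0.1421]]
295 [[0.7179, -0.0851, 0.0009], [0.6366, -0.077, 0.1689], [0.6362, -0.0719, 0.1687], [0.6353, -0.0669, 0.1696], [0.7141, -0.0439, 0.0007]]
301 [[0.7251, -0.0846, 0.0009], [0.6408, -0.0767, 0.1679], [0.6399, -0.0716, 0.1688], [0.6393, -0.0665, 0.169], [0.7214, -0.0431, 0.0006]]
[[318.28096161 273.62389818]
 [318.0764256  258.7464672 ]]
(240, 294) [ 0.0896  0.1832 -0.0849]
(255, 294) [-0.0123 -0.0331 -0.0254]
(380, 294) [-0.0123 -0.0331  0.0263]
(395, 294) [0.0904 0.1848 0.0846]
(250, 300) [-0.0125 -0.0391 -0.0263]
(385, 300) [-0.0123 -0.0387  0.0274]
```

View pics/d2.png

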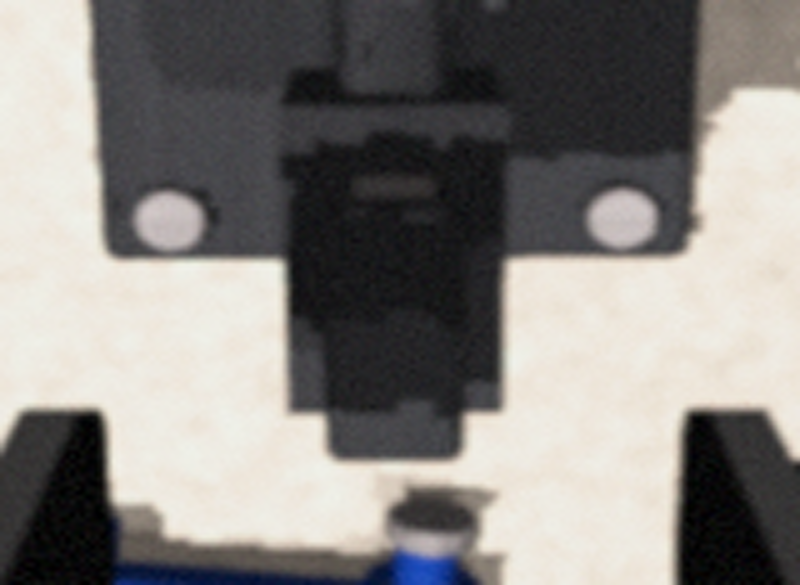

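Emit:
play_rows --steps '[{"claw":5,"tx":-0.1,"ty":1,"tz":0.07,"ax":0,"ay":0,"az":0},{"claw":5,"tx":-0.1,"ty":2,"tz":0.07,"ax":0,"ay":0,"az":0},{"claw":5,"tx":-0.1,"ty":3,"tz":0.07,"ax":0,"ay":0,"az":0},{"claw":2.0,"tx":-0.1,"ty":3.2,"tz":0.07,"ax":0,"ay":0,"az":0},{"claw":2.0,"tx":-0.1,"ty":3.2,"tz":0.07,"ax":0,"ay":0,"az":0},{"claw":2.0,"tx":-0.1,"ty":3.2,"tz":0.07,"ax":0,"ay":0,"az":0},{"claw":2.0,"tx":-0.1,"ty":3.2,"tz":0.07,"ax":0,"ay":0,"az":0},{"claw":2.0,"tx":-0.1,"ty":3.2,"tz":0.07,"ax":0,"ay":0,"az":0},{"claw":2.0,"tx":-0.1,"ty":3.2,"tz":0.07,"ax":0,"ay":0,"az":0},{"claw":2.0,"tx":-0.1,"ty":3.2,"tz":0.07,"ax":0,"ay":0,"az":0}]'

```text
time: 3.75
eef_pos: [0.6237, -0.0743, 0.1501]
tcp_rot: [0.706, 0.033, -0.032, -0.706]
contact_force: [0.8, 0.2, 0.1]
opening: 0.232
```

```bash
python3 - <<'E'
from h import *
s=ctrl.get_state()
for k in ("time","eef_pos","contact_force","wrist_torque","opening"): print(k,np.round(s[k],4))
c=cam("wrist")
p,d=cams.read_camera("wrist");cv2.imwrite("pics/e.png",p[150:480,120:520])
s=ctrl.get_state();print(s["contact_force"])
E
```

```text
time 3.75
eef_pos [ 0.6237 -0.0743  0.1501]
contact_force [0.7706 0.2385 0.1272]
wrist_torque [-0.0478  0.0139 -0.0557]
opening 0.232
[-0.06523026 -0.86218749  0.16536368]
```

View pics/e.png

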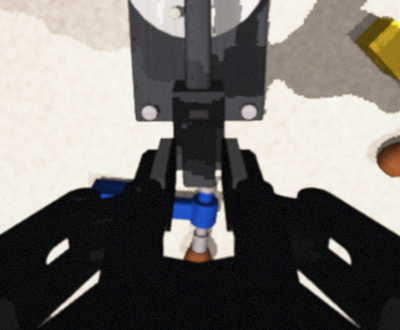

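Emit:
play_rows --steps '[{"claw":2.0,"tx":0,"ty":0.3,"tz":0.05,"ax":0,"ay":0,"az":0},{"claw":2.0,"tx":0,"ty":0.6,"tz":0.05,"ax":0,"ay":0,"az":0},{"claw":2.0,"tx":0,"ty":0.8,"tz":0.05,"ax":0,"ay":0,"az":0},{"claw":2.0,"tx":0,"ty":1.0,"tz":0.05,"ax":0,"ay":0,"az":0},{"claw":2.0,"tx":0,"ty":1.1,"tz":0.05,"ax":0,"ay":0,"az":0},{"claw":2.0,"tx":0,"ty":1.2,"tz":0.05,"ax":0,"ay":0,"az":0},{"claw":2.0,"tx":0,"ty":1.3,"tz":0.05,"ax":0,"ay":0,"az":0}]'

```text
time: 4.38
eef_pos: [0.6234, -0.0737, 0.1365]
tcp_rot: [0.706, 0.032, -0.032, -0.706]
contact_force: [0.0, -1.0, 0.4]
opening: 0.232
```

Emit:
play_rows --steps '[{"claw":2.0,"tx":0,"ty":0.05,"tz":0,"ax":0,"ay":0,"az":0},{"claw":2.0,"tx":0,"ty":0.1,"tz":0,"ax":0,"ay":0,"az":0},{"claw":2.0,"tx":0,"ty":0.15,"tz":0,"ax":0,"ay":0,"az":0},{"claw":2.0,"tx":0,"ty":0.2,"tz":0,"ax":0,"ay":0,"az":0},{"claw":2.0,"tx":0,"ty":0.25,"tz":0,"ax":0,"ay":0,"az":0},{"claw":2.0,"tx":0,"ty":0.3,"tz":0,"ax":0,"ay":0,"az":0}]'

```text
time: 4.88
eef_pos: [0.6235, -0.0738, 0.1337]
tcp_rot: [0.706, 0.032, -0.032, -0.706]
contact_force: [0.1, 0.2, -0.5]
opening: 0.232
```

```bash
python3 - <<'E'
from h import *
s=ctrl.get_state()
for k in ("time","eef_pos","contact_force","wrist_torque","opening"): print(k,np.round(s[k],4))
c=cam("wrist");p,d=cams.read_camera("wrist");cv2.imwrite("pics/f.png",cv2.resize(p[150:330,220:420],None,fx=3,fy=3))
def pt(u,v):
    o,r=ray(c,(u,v)); return (o+r*d[v,u]).round(4)
for v in range(190,260,8): print(v,[pt(u,v).tolist() for u in (303,319,333)])
E
```

```text
time 4.8833
eef_pos [ 0.6235 -0.0738  0.1337]
contact_force [ 0.1253  0.1635 -0.4541]
wrist_torque [ 0.034  -0.028  -0.0061]
opening 0.2325
190 [[0.5736, -0.0847, 0.1346], [0.5727, -0.0773, 0.1364], [0.5897, -0.0641, 0.0126]]
198 [[0.5774, -0.0844, 0.1349], [0.5765, -0.0769, 0.1362], [0.5962, -0.0634, 0.0127]]
206 [[0.5813, -0.0841, 0.1343], [0.5802, -0.0766, 0.1366], [0.6028, -0.0628, 0.0132]]
214 [[0.5851, -0.0838, 0.1346], [0.5842, -0.0762, 0.1357], [0.6096, -0.0621, 0.013]]
222 [[0.5893, -0.0835, 0.1336], [0.588, -0.0759, 0.1361], [0.6163, -0.0614, 0.0132]]
230 [[0.5931, -0.0832, 0.1341], [0.5913, -0.0756, 0.1384], [0.6235, -0.0606, 0.0122]]
238 [[0.597, -0.0829, 0.1349], [0.5955, -0.0752, 0.1374], [0.602, -0.0668, 0.1124]]
246 [[0.6028, -0.0827, 0.1292], [0.5997, -0.0748, 0.1368], [0.6013, -0.0675, 0.1298]]
254 [[0.6034, -0.0821, 0.1401], [0.6023, -0.0746, 0.1413], [0.6018, -0.0679, 0.1411]]
```

View pics/f.png

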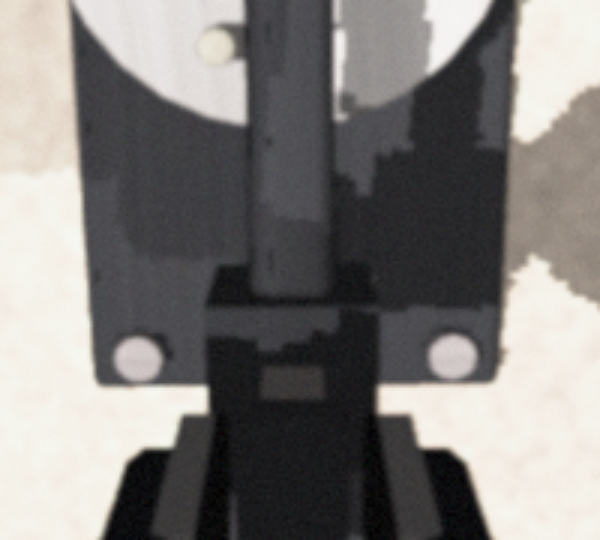

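```bash
python3 - <<'E'
from h import *
p,d=cams.read_camera("scene");cs=cam("scene")
cv2.imwrite("pics/g.png",cv2.resize(p[130:340,210:370],None,fx=4,fy=2.8,interpolation=cv2.INTER_CUBIC))
cv2.imwrite("pics/g.png",cv2.resize(p[130:300,220:360],None,fx=4.5,fy=3.5,interpolation=cv2.INTER_CUBIC))
s=ctrl.get_state();print(proj(cs,[s["eef_pos"],s["eef_pos"]+[0,0,.03],s["eef_pos"]+[0,0,.073]]))
cw=cam("wrist");p,d=cams.read_camera("wrist")
T=np.array(cams.camera_model("wrist")["tool_from_camera"])
for v in range(280,480,12):
  o=[]
  for u in (275,285,291,300,318):
    r=cv2.undistortPoints(np.array([[[u,v]]],float),cw[0],cw[1])[0,0]; X=np.array([r[0],r[1],1])*d[v,u]
    o.append((T@np.r_[X,1])[:3].round(3).tolist() if d[v,u]>0 else None)
  print(v,o)
E
```

```text
[[281.24472383 262.79918089]
 [280.650035   250.15326828]
 [279.76918303 231.44616826]]
280 [[0.052, 0.133, -0.039], [0.052, 0.134, -0.03], [-0.008, -0.008, -0.012], [-0.008, -0.007, -0.008], [-0.011, -0.014, 0.001]]
292 [[0.064, 0.134, -0.04], [-0.013, -0.032, -0.013], [-0.013, -0.032, -0.011], [-0.015, -0.036, -0.007], [-0.014, -0.034, 0.001]]
304 [[-0.009, -0.035, -0.017], [-0.012, -0.042, -0.012], [-0.012, -0.042, -0.01], [-0.009, -0.035, -0.007], [-0.009, -0.036, 0.001]]
316 [[-0.013, -0.053, -0.015], [-0.012, -0.051, -0.011], [-0.012, -0.051, -0.009], [-0.002, -0.034, -0.007], [-0.003, -0.035, 0.001]]
328 [[-0.012, -0.06, -0.014], [-0.013, -0.06, -0.01], [-0.008, -0.052, -0.009], [0.003, -0.034, -0.007], [0.002, -0.035, 0.001]]
340 [[-0.014, -0.07, -0.013], [-0.008, -0.06, -0.011], [-0.004, -0.054, -0.009], [0.009, -0.034, -0.007], [0.009, -0.034, 0.001]]
352 [[-0.014, -0.076, -0.012], [-0.003, -0.06, -0.011], [0.001, -0.055, -0.009], [0.015, -0.034, -0.007], [0.014, -0.035, 0.001]]
364 [[-0.018, -0.088, -0.01], [0.001, -0.061, -0.011], [0.005, -0.056, -0.009], [0.128, 0.113, -
[... 500 characters left out ...]
-0.003], [-0.011, -0.098, 0.001]]
424 [[-0.019, -0.109, -0.008], [-0.013, -0.103, -0.007], [-0.013, -0.103, -0.005], [-0.012, -0.102, -0.003], [-0.012, -0.102, 0.001]]
436 [[-0.018, -0.111, -0.008], [-0.012, -0.105, -0.006], [-0.012, -0.106, -0.005], [-0.012, -0.105, -0.003], [-0.012, -0.106, 0.001]]
448 [[-0.021, -0.117, -0.007], [-0.013, -0.11, -0.006], [-0.013, -0.11, -0.005], [-0.012, -0.109, -0.003], [-0.012, -0.109, 0.001]]
460 [[-0.021, -0.119, -0.007], [-0.013, -0.113, -0.006], [-0.012, -0.112, -0.005], [-0.012, -0.112, -0.003], [-0.012, -0.111, 0.001]]
472 [[-0.019, -0.12, -0.007], [-0.011, -0.114, -0.006], [-0.013, -0.115, -0.004], [-0.012, -0.114, -0.003], [-0.013, -0.115, 0.001]]
```

View pics/g.png

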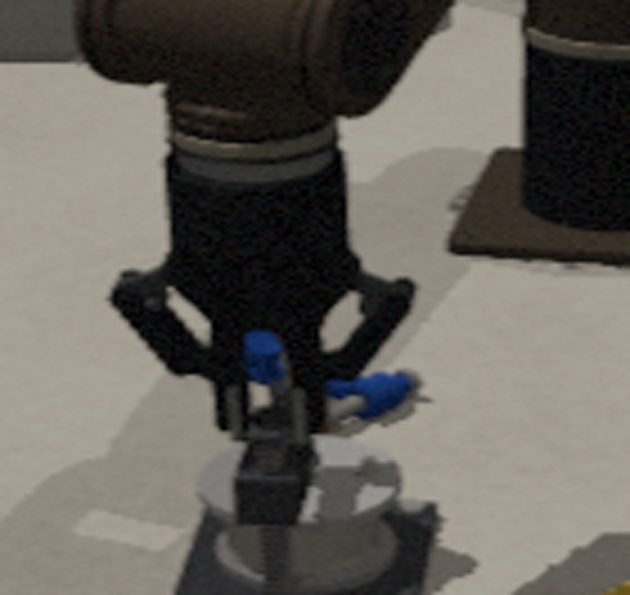

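Emit:
play_rows --steps '[{"claw":2.0,"tx":0,"ty":0.1,"tz":0,"ax":0,"ay":0,"az":0},{"claw":2.0,"tx":0,"ty":0.2,"tz":0,"ax":0,"ay":0,"az":0},{"claw":2.0,"tx":0,"ty":0.3,"tz":0,"ax":0,"ay":0,"az":0},{"claw":2.0,"tx":0,"ty":0.4,"tz":0,"ax":0,"ay":0,"az":0},{"claw":2.0,"tx":0,"ty":0.5,"tz":0,"ax":0,"ay":0,"az":0}]'

```text
time: 5.45
eef_pos: [0.6234, -0.0737, 0.1285]
tcp_rot: [-0.706, -0.032, 0.032, 0.706]
contact_force: [-0.2, 0.1, 0.5]
opening: 0.23
```

Emit:
play_rows --steps '[{"claw":2.0,"tx":0,"ty":0.1,"tz":0,"ax":0,"ay":0,"az":0},{"claw":2.0,"tx":0,"ty":0.2,"tz":0,"ax":0,"ay":0,"az":0},{"claw":2.0,"tx":0,"ty":0.3,"tz":0,"ax":0,"ay":0,"az":0},{"claw":2.0,"tx":0,"ty":0.4,"tz":0,"ax":0,"ay":0,"az":0},{"claw":2.0,"tx":0,"ty":0.5,"tz":0,"ax":0,"ay":0,"az":0}]'

```text
time: 5.87
eef_pos: [0.6234, -0.0737, 0.1235]
tcp_rot: [-0.706, -0.032, 0.032, 0.706]
contact_force: [-0.1, -0.7, -0.2]
opening: 0.234
```

```bash
cat > st.py <<'E'
from h import *
import sys
s=ctrl.get_state()
for k in ("time","eef_pos","contact_force","wrist_torque","opening"): print(k,np.round(s[k],4))
c=cam("wrist");p,d=cams.read_camera("wrist");cv2.imwrite(f"pics/{sys.argv[1]}.png",cv2.resize(p[130:350,200:440],None,fx=3,fy=2.7))
def pt(u,v):
    o,r=ray(c,(u,v)); return (o+r*d[v,u]).round(4)
for v in range(int(sys.argv[2]),int(sys.argv[3]),6): print(v,[pt(u,v).tolist() for u in (306,319,331)])
E
python3 st.py h1 230 290
```

```text
time 5.8667
eef_pos [ 0.6234 -0.0737  0.1235]
contact_force [-0.149  -0.7253 -0.2239]
wrist_torque [ 0.0186 -0.0109 -0.0052]
opening 0.2336
230 [[0.5895, -0.0815, 0.1369], [0.5888, -0.0757, 0.1375], [0.589, -0.0702, 0.1351]]
236 [[0.5925, -0.0813, 0.1361], [0.5917, -0.0755, 0.137], [0.5919, -0.0699, 0.1348]]
242 [[0.5953, -0.0811, 0.1365], [0.5943, -0.0752, 0.1378], [0.5951, -0.0696, 0.1336]]
248 [[0.5984, -0.0808, 0.1356], [0.5972, -0.075, 0.1376], [0.5973, -0.0694, 0.1358]]
254 [[0.6009, -0.0806, 0.1368], [0.6002, -0.0747, 0.1371], [0.6012, -0.0689, 0.1328]]
260 [[0.6025, -0.0804, 0.1404], [0.602, -0.0745, 0.1402], [0.6015, -0.0692, 0.1404]]
266 [[0.6052, -0.0801, 0.1409], [0.6051, -0.0742, 0.1396], [0.6043, -0.0689, 0.1406]]
272 [[0.6085, -0.0799, 0.1398], [0.6072, -0.0741, 0.1416], [0.6077, -0.0685, 0.1391]]
278 [[0.6112, -0.0797, 0.1404], [0.6101, -0.0738, 0.1416], [0.6099, -0.0683, 0.141]]
284 [[0.6182, -0.0794, 0.1311], [0.6123, -0.0736, 0.1433], [0.613, -0.068, 0.1406]]
```

View pics/h1.png

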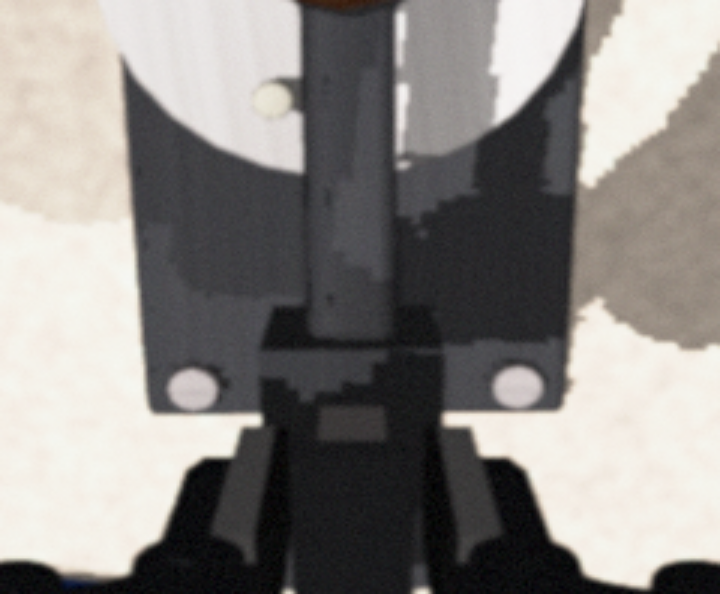

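Emit:
play_rows --steps '[{"claw":2.0,"tx":0,"ty":0.1,"tz":0,"ax":0,"ay":0,"az":0},{"claw":2.0,"tx":0,"ty":0.2,"tz":0,"ax":0,"ay":0,"az":0},{"claw":2.0,"tx":0,"ty":0.3,"tz":0,"ax":0,"ay":0,"az":0},{"claw":2.0,"tx":0,"ty":0.4,"tz":0,"ax":0,"ay":0,"az":0}]'

```text
time: 6.25
eef_pos: [0.6234, -0.0737, 0.1195]
tcp_rot: [0.706, 0.032, -0.032, -0.706]
contact_force: [-0.4, 0.1, 0.7]
opening: 0.236
```

Emit:
play_rows --steps '[{"claw":2.0,"tx":0,"ty":0.1,"tz":0,"ax":0,"ay":0,"az":0},{"claw":2.0,"tx":0,"ty":0.2,"tz":0,"ax":0,"ay":0,"az":0},{"claw":2.0,"tx":0,"ty":0.3,"tz":0,"ax":0,"ay":0,"az":0}]'

```text
time: 6.5
eef_pos: [0.6235, -0.0738, 0.1171]
tcp_rot: [0.706, 0.032, -0.032, -0.706]
contact_force: [-1.6, -0.6, 2.6]
opening: 0.233
```

```bash
python3 st.py h2 254 290
```

```text
time 6.5
eef_pos [ 0.6235 -0.0738  0.1171]
contact_force [-1.5811 -0.6257  2.616 ]
wrist_torque [0.001  0.1865 0.0192]
opening 0.2328
254 [[0.599, -0.0807, 0.1362], [0.5987, -0.0749, 0.1355], [0.5987, -0.0696, 0.1341]]
260 [[0.6023, -0.0805, 0.1348], [0.6018, -0.0747, 0.1348], [0.6015, -0.0693, 0.1342]]
266 [[0.6037, -0.0802, 0.1387], [0.6034, -0.0745, 0.1382], [0.6023, -0.0694, 0.1397]]
272 [[0.6061, -0.08, 0.1397], [0.6061, -0.0743, 0.1382], [0.6053, -0.0691, 0.1391]]
278 [[0.6093, -0.0798, 0.1387], [0.6085, -0.0741, 0.1394], [0.6084, -0.0687, 0.1386]]
284 [[0.6122, -0.0795, 0.1387], [0.6126, -0.0737, 0.1365], [0.6112, -0.0684, 0.1386]]
```

Emit:
play_rows --steps '[{"claw":2.0,"tx":0,"ty":0.1,"tz":0,"ax":0,"ay":0,"az":0},{"claw":2.0,"tx":0,"ty":0.2,"tz":0,"ax":0,"ay":0,"az":0},{"claw":2.0,"tx":0,"ty":0.3,"tz":0,"ax":0,"ay":0,"az":0},{"claw":2.0,"tx":0,"ty":0.4,"tz":0,"ax":0,"ay":0,"az":0}]'

```text
time: 6.88
eef_pos: [0.6235, -0.0738, 0.1127]
tcp_rot: [0.706, 0.032, -0.032, -0.706]
contact_force: [-1.1, -0.4, 1.9]
opening: 0.236
```

Emit:
play_rows --steps '[{"claw":2.0,"tx":0,"ty":0.1,"tz":0,"ax":0,"ay":0,"az":0},{"claw":2.0,"tx":0,"ty":0.2,"tz":0,"ax":0,"ay":0,"az":0},{"claw":2.0,"tx":0,"ty":0.3,"tz":0,"ax":0,"ay":0,"az":0}]'

```text
time: 7.13
eef_pos: [0.6235, -0.0737, 0.1096]
tcp_rot: [0.706, 0.032, -0.032, -0.706]
contact_force: [-0.3, -0.6, 2.1]
opening: 0.234
```

```bash
python3 st.py h3 248 290
```

```text
time 7.1333
eef_pos [ 0.6235 -0.0737  0.1096]
contact_force [-0.3344 -0.5607  2.0657]
wrist_torque [-0.0578  0.0824  0.0144]
opening 0.2344
248 [[0.5968, -0.0808, 0.1267], [0.5959, -0.0751, 0.1279], [0.5956, -0.0698, 0.1275]]
254 [[0.5997, -0.0806, 0.1266], [0.5986, -0.0749, 0.1281], [0.5987, -0.0695, 0.1265]]
260 [[0.6022, -0.0804, 0.1275], [0.6018, -0.0746, 0.1272], [0.6011, -0.0693, 0.1277]]
266 [[0.6035, -0.0801, 0.1314], [0.6035, -0.0744, 0.1302], [0.6026, -0.0693, 0.1314]]
272 [[0.6062, -0.0799, 0.1317], [0.6061, -0.0742, 0.1307], [0.6057, -0.0689, 0.1304]]
278 [[0.609, -0.0797, 0.1319], [0.6085, -0.074, 0.1317], [0.608, -0.0687, 0.1318]]
284 [[0.6117, -0.0795, 0.1321], [0.6116, -0.0737, 0.1313], [0.6107, -0.0685, 0.1321]]
```

View pics/h3.png

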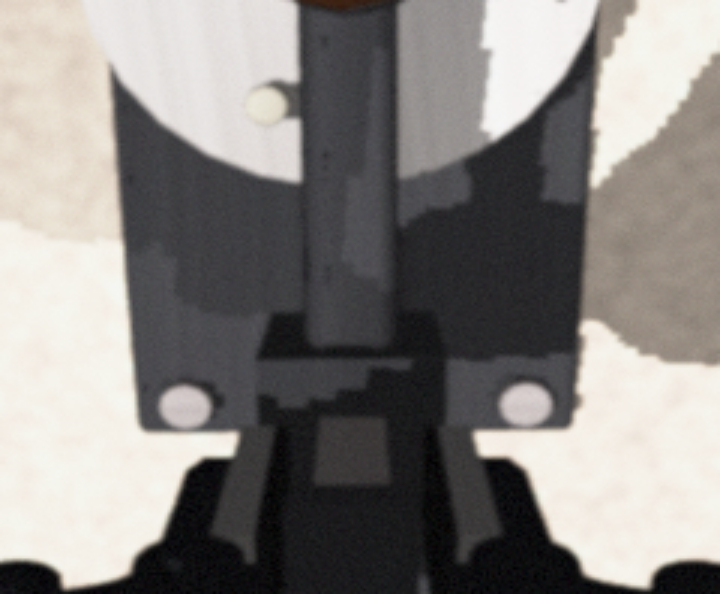

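Emit:
play_rows --steps '[{"claw":2.0,"tx":0,"ty":0.07,"tz":0,"ax":0,"ay":0,"az":0},{"claw":2.0,"tx":0,"ty":0.14,"tz":0,"ax":0,"ay":0,"az":0},{"claw":2.0,"tx":0,"ty":0.2,"tz":0,"ax":0,"ay":0,"az":0}]'

```text
time: 7.43
eef_pos: [0.6235, -0.0737, 0.1076]
tcp_rot: [0.706, 0.032, -0.032, -0.706]
contact_force: [-1.4, -0.4, 1.1]
opening: 0.237
```

Emit:
play_rows --steps '[{"claw":2.0,"tx":0,"ty":0.07,"tz":0,"ax":0,"ay":0,"az":0},{"claw":2.0,"tx":0,"ty":0.14,"tz":0,"ax":0,"ay":0,"az":0},{"claw":2.0,"tx":0,"ty":0.2,"tz":0,"ax":0,"ay":0,"az":0}]'

```text
time: 7.68
eef_pos: [0.6231, -0.0735, 0.1049]
tcp_rot: [-0.706, -0.032, 0.033, 0.707]
contact_force: [-0.1, -0.2, 0.4]
opening: 0.238
```

Emit:
play_rows --steps '[{"claw":2.0,"tx":0,"ty":0.07,"tz":0,"ax":0,"ay":0,"az":0},{"claw":2.0,"tx":0,"ty":0.14,"tz":0,"ax":0,"ay":0,"az":0},{"claw":2.0,"tx":0,"ty":0.2,"tz":0,"ax":0,"ay":0,"az":0}]'

```text
time: 7.93
eef_pos: [0.6233, -0.0736, 0.1033]
tcp_rot: [-0.706, -0.032, 0.032, 0.706]
contact_force: [-0.6, -0.8, -0.8]
opening: 0.24
```

```bash
python3 st.py h4 200 290
```

```text
time 7.9333
eef_pos [ 0.6233 -0.0736  0.1033]
contact_force [-0.6121 -0.8066 -0.8177]
wrist_torque [-0.0315 -0.07    0.0069]
opening 0.2396
200 [[0.575, -0.0824, 0.1218], [0.5742, -0.077, 0.1234], [0.574, -0.0719, 0.122]]
206 [[0.5774, -0.0822, 0.1225], [0.5769, -0.0767, 0.1225], [0.5768, -0.0716, 0.1206]]
212 [[0.5801, -0.082, 0.1217], [0.5793, -0.0765, 0.1231], [0.5793, -0.0713, 0.1211]]
218 [[0.5828, -0.0818, 0.1216], [0.582, -0.0763, 0.1229], [0.5818, -0.0711, 0.1214]]
224 [[0.5853, -0.0816, 0.1219], [0.5848, -0.076, 0.1221], [0.5845, -0.0708, 0.1213]]
230 [[0.5879, -0.0814, 0.1222], [0.587, -0.0758, 0.1237], [0.5873, -0.0705, 0.121]]
236 [[0.5903, -0.0811, 0.1232], [0.5899, -0.0755, 0.1227], [0.5897, -0.0703, 0.122]]
242 [[0.5933, -0.0809, 0.1224], [0.5923, -0.0753, 0.1239], [0.5926, -0.07, 0.1215]]
248 [[0.5955, -0.0807, 0.1238], [0.5954, -0.075, 0.1228], [0.595, -0.0698, 0.1224]]
254 [[0.5987, -0.0805, 0.1226], [0.5981, -0.0748, 0.1227], [0.5986, -0.0693, 0.1198]]
260 [[0.6012, -0.0802, 0.1235], [0.6012, -0.0745, 0.1218], [0.6023, -0.0689, 0.1176]]
266 [[0.6034, -0.08, 0.1251], [0.6027, -0.0744, 0.1254], [0.6022, -0.0692, 0.1256]]
272 [[0.6056, -0.0798, 0.1265], [0.6058, -0.0741, 0.1247], [0.6048, -0.0689, 0.1261]]
278 [[0.6085, -0.0796, 0.1264], [0.6087, -0.0738, 0.1246], [0.6075, -0.0686, 0.1262]]
284 [[0.6116, -0.0793, 0.1257], [0.6114, -0.0736, 0.125], [0.6105, -0.0683, 0.126]]
```

View pics/h4.png

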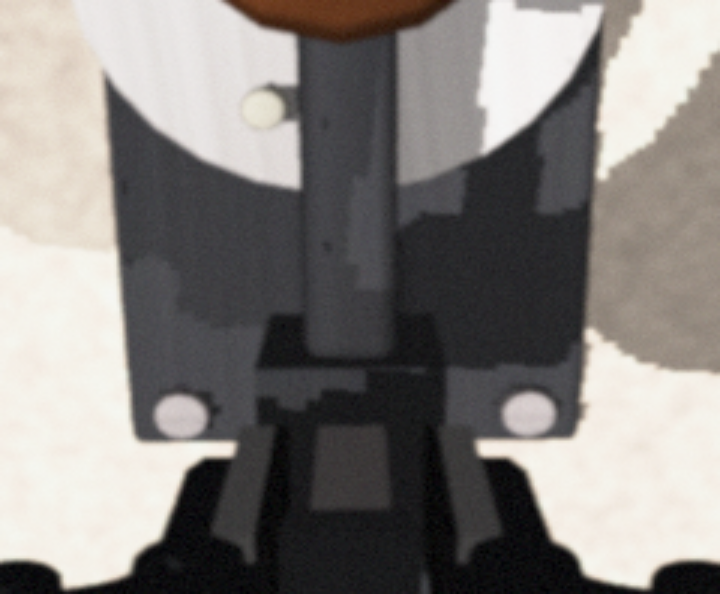

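Emit:
play_rows --steps '[{"claw":2.0,"tx":0,"ty":0.05,"tz":0,"ax":0,"ay":0,"az":0},{"claw":2.0,"tx":0,"ty":0.1,"tz":0,"ax":0,"ay":0,"az":0}]'

```text
time: 8.15
eef_pos: [0.6234, -0.0737, 0.1027]
tcp_rot: [-0.706, -0.032, 0.032, 0.706]
contact_force: [-0.4, 0.0, 0.8]
opening: 0.235
```

Emit:
play_rows --steps '[{"claw":2.0,"tx":0,"ty":0.05,"tz":0,"ax":0,"ay":0,"az":0},{"claw":2.0,"tx":0,"ty":0.1,"tz":0,"ax":0,"ay":0,"az":0}]'

```text
time: 8.32
eef_pos: [0.6235, -0.0738, 0.102]
tcp_rot: [0.706, 0.032, -0.032, -0.706]
contact_force: [-1.5, 0.3, 2.8]
opening: 0.23
```

Emit:
play_rows --steps '[{"claw":2.0,"tx":0,"ty":0.03,"tz":0,"ax":0,"ay":0,"az":0},{"claw":2.0,"tx":0,"ty":0.05,"tz":0,"ax":0,"ay":0,"az":0}]'

```text
time: 8.48
eef_pos: [0.6235, -0.0738, 0.1016]
tcp_rot: [0.706, 0.032, -0.032, -0.706]
contact_force: [-1.4, 0.3, 2.9]
opening: 0.232
```

Emit:
play_rows --steps '[{"claw":2.0,"tx":0,"ty":0.03,"tz":0,"ax":0,"ay":0,"az":0},{"claw":2.0,"tx":0,"ty":0.05,"tz":0,"ax":0,"ay":0,"az":0}]'

```text
time: 8.65
eef_pos: [0.6235, -0.0738, 0.1009]
tcp_rot: [0.706, 0.032, -0.032, -0.706]
contact_force: [-0.2, -0.5, 2.5]
opening: 0.234
```

Emit:
play_rows --steps '[{"claw":2.0,"tx":0,"ty":0.03,"tz":0,"ax":0,"ay":0,"az":0},{"claw":2.0,"tx":0,"ty":0.05,"tz":0,"ax":0,"ay":0,"az":0}]'

```text
time: 8.82
eef_pos: [0.6235, -0.0738, 0.1002]
tcp_rot: [0.706, 0.032, -0.032, -0.706]
contact_force: [-1.1, 0.9, 2.7]
opening: 0.232
```

Emit:
play_rows --steps '[{"claw":2.0,"tx":0,"ty":0.03,"tz":0,"ax":0,"ay":0,"az":0},{"claw":2.0,"tx":0,"ty":0.05,"tz":0,"ax":0,"ay":0,"az":0}]'

```text
time: 8.98
eef_pos: [0.6236, -0.0738, 0.0997]
tcp_rot: [0.706, 0.032, -0.032, -0.706]
contact_force: [-0.4, 0.0, 2.6]
opening: 0.238
```

Emit:
play_rows --steps '[{"claw":2.0,"tx":0,"ty":0.03,"tz":0,"ax":0,"ay":0,"az":0},{"claw":2.0,"tx":0,"ty":0.05,"tz":0,"ax":0,"ay":0,"az":0}]'

```text
time: 9.15
eef_pos: [0.6236, -0.0737, 0.0992]
tcp_rot: [0.706, 0.032, -0.032, -0.706]
contact_force: [-0.9, -0.1, 3.1]
opening: 0.234
```

Emit:
play_rows --steps '[{"claw":2.0,"tx":0,"ty":0.03,"tz":0,"ax":0,"ay":0,"az":0},{"claw":2.0,"tx":0,"ty":0.05,"tz":0,"ax":0,"ay":0,"az":0}]'

```text
time: 9.32
eef_pos: [0.6236, -0.0737, 0.099]
tcp_rot: [0.706, 0.032, -0.032, -0.706]
contact_force: [-1.0, -0.3, 3.1]
opening: 0.235
```

Emit:
play_rows --steps '[{"claw":2.0,"tx":0,"ty":0.03,"tz":0,"ax":0,"ay":0,"az":0},{"claw":2.0,"tx":0,"ty":0.05,"tz":0,"ax":0,"ay":0,"az":0}]'

```text
time: 9.48
eef_pos: [0.6236, -0.0738, 0.0987]
tcp_rot: [0.706, 0.032, -0.032, -0.706]
contact_force: [-1.9, 0.7, 5.4]
opening: 0.233
```

```bash
python3 st.py h5 200 290
```

```text
time 9.4833
eef_pos [ 0.6236 -0.0738  0.0987]
contact_force [-1.891   0.6961  5.3909]
wrist_torque [0.0527 0.2702 0.0045]
opening 0.2328
200 [[0.5746, -0.0825, 0.1211], [0.5744, -0.0772, 0.1196], [0.574, -0.0722, 0.119]]
206 [[0.5772, -0.0823, 0.1207], [0.5766, -0.077, 0.1212], [0.5765, -0.0719, 0.1192]]
212 [[0.5798, -0.0821, 0.1204], [0.5794, -0.0767, 0.1197], [0.5792, -0.0716, 0.1184]]
218 [[0.5826, -0.082, 0.1191], [0.5819, -0.0765, 0.1202], [0.5818, -0.0714, 0.1185]]
224 [[0.5853, -0.0817, 0.1188], [0.5847, -0.0762, 0.1191], [0.5844, -0.0711, 0.1183]]
230 [[0.5877, -0.0815, 0.1198], [0.5873, -0.076, 0.1194], [0.5872, -0.0708, 0.1178]]
236 [[0.5903, -0.0813, 0.1199], [0.5901, -0.0757, 0.1189], [0.59, -0.0705, 0.1175]]
242 [[0.5927, -0.0811, 0.1208], [0.5927, -0.0755, 0.1189], [0.5925, -0.0703, 0.118]]
248 [[0.5959, -0.0809, 0.1191], [0.5953, -0.0753, 0.1192], [0.5953, -0.07, 0.1178]]
254 [[0.5989, -0.0807, 0.1183], [0.5981, -0.075, 0.119], [0.598, -0.0697, 0.1179]]
260 [[0.6019, -0.0804, 0.1177], [0.6011, -0.0747, 0.1184], [0.6017, -0.0693, 0.1156]]
266 [[0.6033, -0.0802, 0.1214], [0.6032, -0.0745, 0.1205], [0.6023, -0.0694, 0.1214]]
272 [[0.606, -0.08, 0.1218], [0.6054, -0.0743, 0.1219], [0.6048, -0.0692, 0.1223]]
278 [[0.609, -0.0798, 0.1212], [0.6083, -0.0741, 0.1216], [0.6079, -0.0688, 0.1216]]
284 [[0.6118, -0.0795, 0.1213], [0.6115, -0.0738, 0.1207], [0.6113, -0.0684, 0.1202]]
```

View pics/h5.png

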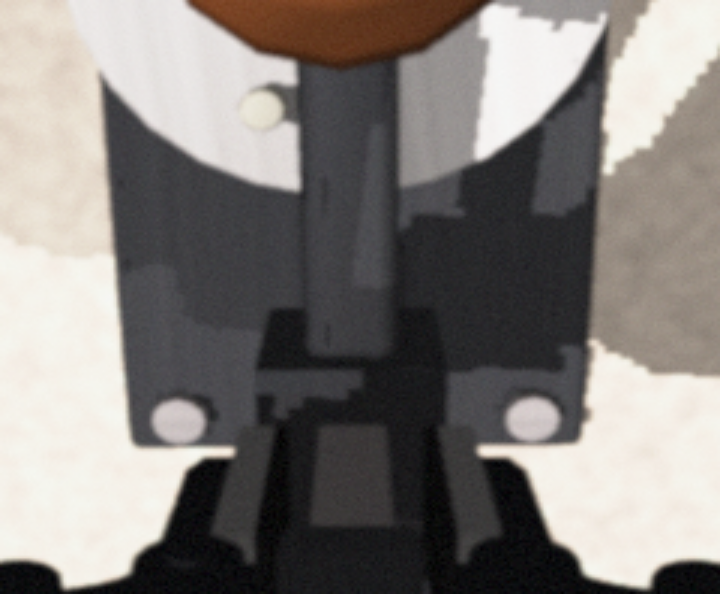

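Emit:
play_rows --steps '[{"claw":2.0,"tx":0,"ty":0.03,"tz":0,"ax":0,"ay":0,"az":0},{"claw":2.0,"tx":0,"ty":0.03,"tz":0,"ax":0,"ay":0,"az":0}]'

```text
time: 9.7
eef_pos: [0.6236, -0.0738, 0.0985]
tcp_rot: [0.706, 0.032, -0.032, -0.706]
contact_force: [-1.5, -0.5, 5.3]
opening: 0.229
```

Emit:
play_rows --steps '[{"claw":2.0,"tx":0,"ty":0.03,"tz":0,"ax":0,"ay":0,"az":0},{"claw":2.0,"tx":0,"ty":0.03,"tz":0,"ax":0,"ay":0,"az":0}]'

```text
time: 9.87
eef_pos: [0.6237, -0.0738, 0.0984]
tcp_rot: [0.706, 0.032, -0.032, -0.706]
contact_force: [-2.1, -0.3, 5.6]
opening: 0.234
```

Emit:
play_rows --steps '[{"claw":2.0,"tx":0,"ty":0.05,"tz":0,"ax":0,"ay":0,"az":0},{"claw":2.0,"tx":0,"ty":0.05,"tz":0,"ax":0,"ay":0,"az":0}]'

```text
time: 10.03
eef_pos: [0.6237, -0.0738, 0.0981]
tcp_rot: [0.706, 0.032, -0.032, -0.706]
contact_force: [-2.3, -0.0, 6.7]
opening: 0.234
```

Emit:
play_rows --steps '[{"claw":2.0,"tx":0,"ty":0.04,"tz":0,"ax":0,"ay":0,"az":0},{"claw":2.0,"tx":0,"ty":0.04,"tz":0,"ax":0,"ay":0,"az":0}]'

```text
time: 10.2
eef_pos: [0.6237, -0.0738, 0.098]
tcp_rot: [0.706, 0.032, -0.032, -0.706]
contact_force: [-2.9, 0.3, 7.7]
opening: 0.233
```

Emit:
play_rows --steps '[{"claw":2.0,"tx":0,"ty":0.05,"tz":0,"ax":0,"ay":0,"az":0},{"claw":2.0,"tx":0,"ty":0.05,"tz":0,"ax":0,"ay":0,"az":0}]'

```text
time: 10.37
eef_pos: [0.6237, -0.0739, 0.0978]
tcp_rot: [0.707, 0.032, -0.032, -0.706]
contact_force: [-3.9, 0.6, 8.5]
opening: 0.232
```

Emit:
play_rows --steps '[{"claw":2.0,"tx":0,"ty":0.04,"tz":0,"ax":0,"ay":0,"az":0},{"claw":2.0,"tx":0,"ty":0.04,"tz":0,"ax":0,"ay":0,"az":0},{"claw":2.0,"tx":0,"ty":0.04,"tz":0,"ax":0,"ay":0,"az":0}]'

```text
time: 10.62
eef_pos: [0.6237, -0.0739, 0.0977]
tcp_rot: [0.707, 0.032, -0.032, -0.706]
contact_force: [-4.0, 0.2, 10.9]
opening: 0.237
```

Emit:
play_rows --steps '[{"claw":2.0,"tx":0,"ty":0.02,"tz":0,"ax":0,"ay":0,"az":0},{"claw":2.0,"tx":0,"ty":0.02,"tz":0,"ax":0,"ay":0,"az":0}]'

```text
time: 10.78
eef_pos: [0.6238, -0.0739, 0.0977]
tcp_rot: [0.707, 0.032, -0.032, -0.706]
contact_force: [-4.5, 0.6, 11.3]
opening: 0.231
```

Emit:
play_rows --steps '[{"claw":2.0,"tx":0,"ty":0,"tz":0,"ax":0,"ay":0,"az":0},{"claw":2.0,"tx":0,"ty":0,"tz":0,"ax":0,"ay":0,"az":0}]'

```text
time: 10.95
eef_pos: [0.6238, -0.0739, 0.0977]
tcp_rot: [0.707, 0.032, -0.032, -0.706]
contact_force: [-3.7, 0.8, 9.8]
opening: 0.232
```

Emit:
play_rows --steps '[{"claw":2.0,"tx":0,"ty":0.04,"tz":0,"ax":0,"ay":0,"az":0},{"claw":2.0,"tx":0,"ty":0.04,"tz":0,"ax":0,"ay":0,"az":0}]'

```text
time: 11.12
eef_pos: [0.6238, -0.0739, 0.0975]
tcp_rot: [0.707, 0.032, -0.032, -0.706]
contact_force: [-3.9, 0.9, 12.2]
opening: 0.234
```

Emit:
play_rows --steps '[{"claw":2.0,"tx":0,"ty":0,"tz":0,"ax":0,"ay":0,"az":0}]'

```text
time: 11.2
eef_pos: [0.6238, -0.0739, 0.0975]
tcp_rot: [0.707, 0.032, -0.032, -0.706]
contact_force: [-4.2, 1.1, 11.7]
opening: 0.235
```

Push is about 11.8 N. Release upward, then look.

Emit:
play_rows --steps '[{"claw":2.0,"tx":0,"ty":-0.1,"tz":0,"ax":0,"ay":0,"az":0},{"claw":2.0,"tx":0,"ty":-0.3,"tz":0,"ax":0,"ay":0,"az":0},{"claw":2.0,"tx":0,"ty":-0.6,"tz":0,"ax":0,"ay":0,"az":0},{"claw":3.0,"tx":0,"ty":-1.0,"tz":0,"ax":0,"ay":0,"az":0},{"claw":5.0,"tx":0,"ty":-1.2,"tz":0,"ax":0,"ay":0,"az":0},{"claw":5.0,"tx":0,"ty":-1.2,"tz":0,"ax":0,"ay":0,"az":0},{"claw":5.0,"tx":0,"ty":-1.2,"tz":0,"ax":0,"ay":0,"az":0}]'

```text
time: 11.78
eef_pos: [0.6234, -0.0737, 0.1071]
tcp_rot: [-0.706, -0.032, 0.032, 0.706]
contact_force: [0.1, -0.2, 0.2]
opening: 0.587
```

```bash
python3 st.py h6 200 290
```

```text
time 11.7833
eef_pos [ 0.6234 -0.0737  0.1071]
contact_force [ 0.1374 -0.2484  0.1943]
wrist_torque [-0.0508 -0.0003  0.0222]
opening 0.5873
200 [[0.5763, -0.0826, 0.1188], [0.5756, -0.0769, 0.1198], [0.5756, -0.0715, 0.1168]]
206 [[0.5787, -0.0824, 0.12], [0.5783, -0.0767, 0.1194], [0.5784, -0.0712, 0.1168]]
212 [[0.5817, -0.0822, 0.1185], [0.5812, -0.0764, 0.1186], [0.5812, -0.0709, 0.1161]]
218 [[0.5844, -0.082, 0.119], [0.5841, -0.0761, 0.1177], [0.584, -0.0707, 0.1162]]
224 [[0.587, -0.0817, 0.1194], [0.549, -0.0795, 0.2725], [0.5863, -0.0705, 0.1183]]
230 [[0.5901, -0.0815, 0.1185], [0.5895, -0.0756, 0.1187], [0.5894, -0.0701, 0.1169]]
236 [[0.593, -0.0813, 0.118], [0.5922, -0.0754, 0.1191], [0.5926, -0.0698, 0.1158]]
242 [[0.5958, -0.0811, 0.1183], [0.5953, -0.0751, 0.1181], [0.5951, -0.0696, 0.1172]]
248 [[0.5988, -0.0808, 0.1179], [0.5981, -0.0749, 0.1184], [0.5982, -0.0692, 0.1165]]
254 [[0.602, -0.0806, 0.1171], [0.6012, -0.0746, 0.1178], [0.6021, -0.0687, 0.1135]]
260 [[0.6034, -0.0803, 0.1215], [0.6029, -0.0744, 0.1213], [0.6026, -0.0689, 0.1207]]
266 [[0.6064, -0.0801, 0.1213], [0.606, -0.0741, 0.1207], [0.6055, -0.0686, 0.1209]]
272 [[0.6096, -0.0799, 0.1206], [0.609, -0.0739, 0.1207], [0.6086, -0.0683, 0.1205]]
278 [[0.6122, -0.0796, 0.1216], [0.6119, -0.0736, 0.121], [0.6116, -0.068, 0.1204]]
284 [[0.6208, -0.0794, 0.1087], [0.6128, -0.0735, 0.1259], [0.6143, -0.0677, 0.1212]]
```

View pics/h6.png

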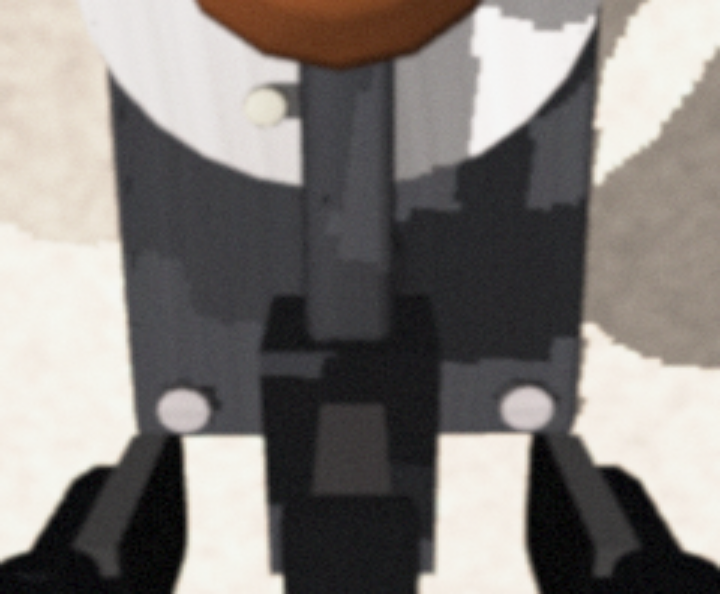

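Emit:
play_rows --steps '[{"claw":5.0,"tx":0,"ty":-3,"tz":0,"ax":0,"ay":0,"az":0},{"claw":5.0,"tx":0,"ty":-6,"tz":0,"ax":0,"ay":0,"az":0},{"claw":6.5,"tx":0,"ty":-9.5,"tz":0,"ax":0,"ay":0,"az":0},{"claw":6.5,"tx":0,"ty":-13,"tz":0,"ax":0,"ay":0,"az":0},{"claw":6.5,"tx":-3,"ty":-14,"tz":0,"ax":0,"ay":0,"az":0},{"claw":6.5,"tx":-6,"ty":-14,"tz":0,"ax":0,"ay":0,"az":0},{"claw":6.5,"tx":-8.8,"ty":-14,"tz":0,"ax":0,"ay":0,"az":0},{"claw":6.5,"tx":-8.8,"ty":-14,"tz":0,"ax":0,"ay":0,"az":0},{"claw":6.5,"tx":-8.8,"ty":-14,"tz":0,"ax":0,"ay":0,"az":0},{"claw":6.5,"tx":-8.8,"ty":-14,"tz":0,"ax":0,"ay":0,"az":0},{"claw":6.5,"tx":-8.8,"ty":-14,"tz":0,"ax":0,"ay":0,"az":0}]'

```text
time: 12.75
eef_pos: [0.5366, -0.0818, 0.2473]
tcp_rot: [0.706, 0.033, -0.032, -0.706]
contact_force: [-0.1, -0.3, -0.2]
opening: 0.759
```

```bash
cat > ball.py <<'E'
from h import *
import sys
s=ctrl.get_state()
for k in ("time","qpos","eef_pos","contact_force","wrist_torque","opening"): print(k,np.round(s[k],4))
c=cam("wrist");p,d=cams.read_camera("wrist");cv2.imwrite(f"pics/{sys.argv[1]}.png",p)
h=cv2.cvtColor(p,cv2.COLOR_BGR2HSV);m=cv2.inRange(h,(4,130,40),(16,255,255))
k,l,st,ce=cv2.connectedComponentsWithStats(m)
i=1+np.argmax(st[1:,4]);print(st[i],ce[i])
vs,us=np.nonzero((l==i)&(d>0));
P=[]
for u,v in list(zip(us,vs))[::7]:
    o,r=ray(c,(float(u),float(v)));P.append(o+r*d[v,u])
P=np.array(P); 
from scipy.optimize import least_squares
r=least_squares(lambda q:np.linalg.norm(P-q,axis=1)-.016,P.mean(0)-[0,0,.01],loss="soft_l1",f_scale=.001)
print("ball centre",r.x.round(4),"res",np.abs(r.fun).mean().round(5),"top",P[:,2].max().round(4))
M=R.from_quat(s["tcp_rot"]).as_matrix();print("in tool axes (cm)",(100*M.T@(r.x-s["eef_pos"])).round(2))
E
python3 ball.py i
```

```text
time 12.75
qpos [-3.3830e-01 -3.5200e-02  1.8610e+00  1.0000e-04  1.3152e+00 -2.0006e+00]
eef_pos [ 0.5366 -0.0818  0.2473]
contact_force [-0.0607 -0.3283 -0.2438]
wrist_torque [ 0.0528 -0.0042 -0.0541]
opening 0.759
[ 296  227   41   44 1416] [316.20550847 249.20621469]
ball centre [ 0.5385 -0.0824  0.1749] res 0.00044 top 0.1918
in tool axes (cm) [ 0.17  7.24 -0.07]
```

View pics/i.png

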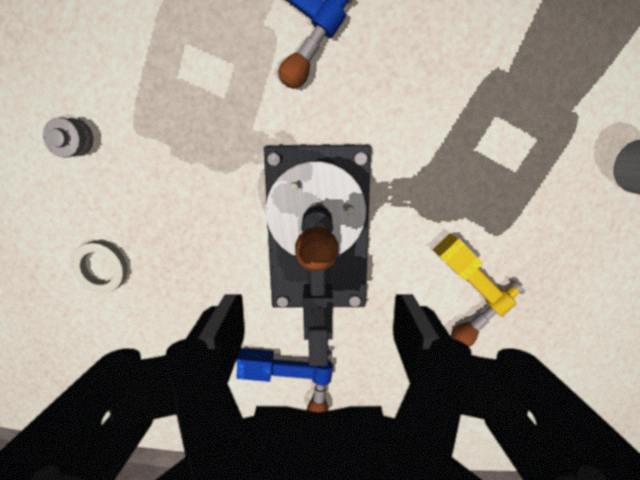

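Emit:
play_rows --steps '[{"claw":6.5,"tx":0.17,"ty":3,"tz":-0.07,"ax":0,"ay":0,"az":0},{"claw":6.0,"tx":0.17,"ty":6,"tz":-0.07,"ax":0,"ay":0,"az":0},{"claw":5.5,"tx":0.17,"ty":9,"tz":-0.07,"ax":0,"ay":0,"az":0},{"claw":5.0,"tx":0.17,"ty":11,"tz":-0.07,"ax":0,"ay":0,"az":0},{"claw":4.5,"tx":0.17,"ty":11.4,"tz":-0.07,"ax":0,"ay":0,"az":0},{"claw":4.5,"tx":0.17,"ty":11.4,"tz":-0.07,"ax":0,"ay":0,"az":0},{"claw":4.5,"tx":0.17,"ty":11.4,"tz":-0.07,"ax":0,"ay":0,"az":0}]'

```text
time: 13.38
eef_pos: [0.5387, -0.0825, 0.1341]
tcp_rot: [0.707, 0.033, -0.032, -0.706]
contact_force: [0.2, -0.5, 0.7]
opening: 0.528
```

```bash
python3 ball.py j; python3 - <<'E'
from h import *
p,d=cams.read_camera("scene")
cv2.imwrite("pics/j2.png",cv2.resize(p[130:300,220:360],None,fx=4.5,fy=3.5,interpolation=cv2.INTER_CUBIC))
E
```

```text
time 13.3833
qpos [-3.3820e-01  7.5600e-02  1.9630e+00  1.0000e-04  1.1017e+00 -2.0005e+00]
eef_pos [ 0.5387 -0.0825  0.1341]
contact_force [ 0.1814 -0.4626  0.6898]
wrist_torque [ 0.0334 -0.0024  0.049 ]
opening 0.5278
[ 279  290   77   82 4783] [316.92431528 330.73322183]
ball centre [ 0.5387 -0.0822  0.1749] res 0.00043 top 0.1913
in tool axes (cm) [ 0.01 -4.08  0.03]
```

View pics/j.png

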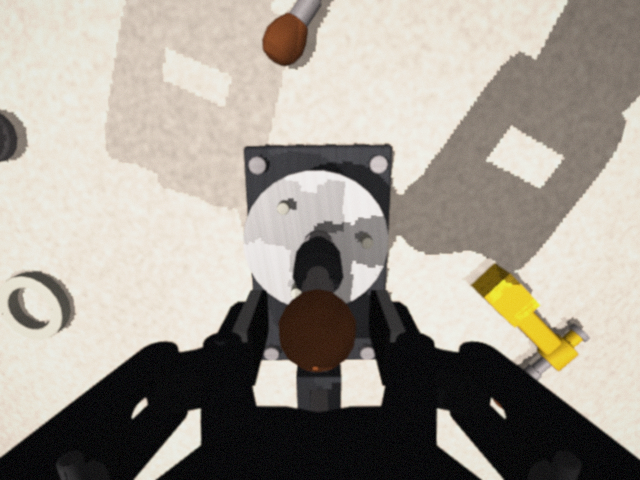

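View pics/j2.png

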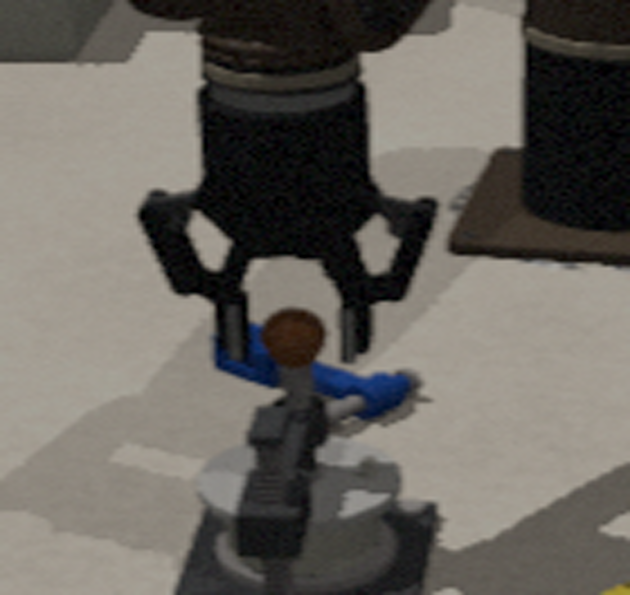

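Emit:
play_rows --grip_force 45 --steps '[{"claw":3.6,"tx":0,"ty":0,"tz":0,"ax":0,"ay":0,"az":0},{"claw":2.6,"tx":0,"ty":0,"tz":0,"ax":0,"ay":0,"az":0},{"claw":2.4,"tx":0,"ty":0,"tz":0,"ax":0,"ay":0,"az":0},{"claw":2.4,"tx":0,"ty":0,"tz":0,"ax":0,"ay":0,"az":0},{"claw":2.4,"tx":0,"ty":0,"tz":0,"ax":0,"ay":0,"az":0},{"claw":2.4,"tx":0,"ty":0,"tz":0,"ax":0,"ay":0,"az":0}]'

```text
time: 13.98
eef_pos: [0.5385, -0.0827, 0.1348]
tcp_rot: [0.707, 0.033, -0.031, -0.706]
contact_force: [-0.8, -0.2, 5.6]
opening: 0.348
```

Emit:
play_rows --steps '[{"claw":2.4,"tx":0,"ty":-0.15,"tz":0,"ax":0,"ay":2,"az":0},{"claw":2.4,"tx":0,"ty":-0.13,"tz":0,"ax":0,"ay":7,"az":0},{"claw":2.4,"tx":0,"ty":-0.11,"tz":0,"ax":0,"ay":12,"az":0},{"claw":2.4,"tx":0,"ty":-0.08,"tz":0,"ax":0,"ay":18,"az":0},{"claw":2.4,"tx":0,"ty":-0.06,"tz":0,"ax":0,"ay":24,"az":0},{"claw":2.4,"tx":0,"ty":-0.03,"tz":0,"ax":0,"ay":30,"az":0},{"claw":2.4,"tx":0,"ty":-0.03,"tz":0,"ax":0,"ay":30,"az":0}]'

```text
time: 14.57
eef_pos: [0.5384, -0.0831, 0.1342]
tcp_rot: [0.691, -0.151, 0.153, -0.69]
contact_force: [2.1, -2.2, 3.0]
opening: 0.345
```

```bash
python3 ball.py k
```

```text
time 14.5667
qpos [-3.3870e-01  7.4300e-02  1.9642e+00 -1.7000e-03  1.1001e+00 -1.4754e+00]
eef_pos [ 0.5384 -0.0831  0.1342]
contact_force [ 2.061  -2.2084  3.0024]
wrist_torque [-0.5767 -0.1067 -0.0971]
opening 0.3446
[ 282  289   75   80 4656] [319.33354811 329.05820447]
ball centre [ 0.5385 -0.0827  0.1737] res 0.00041 top 0.1903
in tool axes (cm) [ 0.   -3.95  0.04]
```

View pics/k.png

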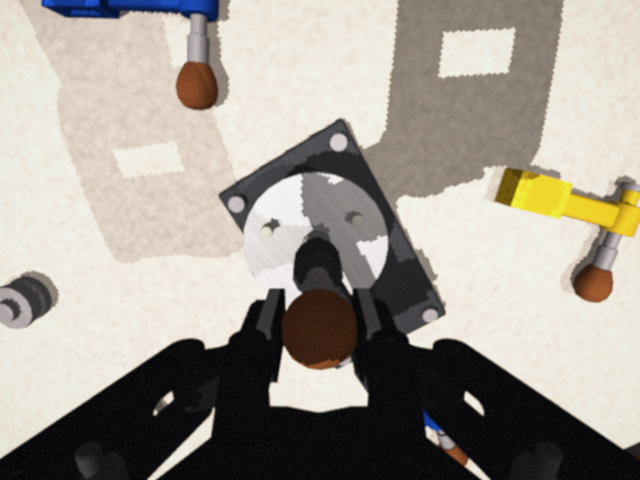

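Emit:
play_rows --steps '[{"claw":2.4,"tx":0,"ty":0.02,"tz":0,"ax":0,"ay":6,"az":0},{"claw":2.4,"tx":0,"ty":0.05,"tz":0,"ax":0,"ay":12,"az":0},{"claw":2.4,"tx":0,"ty":0.07,"tz":0,"ax":0,"ay":18,"az":0},{"claw":2.4,"tx":0,"ty":0.1,"tz":0,"ax":0,"ay":24,"az":0},{"claw":2.4,"tx":0,"ty":0.12,"tz":0,"ax":0,"ay":30,"az":0},{"claw":2.4,"tx":0,"ty":0.15,"tz":0,"ax":0,"ay":36,"az":0},{"claw":2.4,"tx":0,"ty":0.17,"tz":0,"ax":0,"ay":42,"az":0},{"claw":2.4,"tx":0,"ty":0.2,"tz":0,"ax":0,"ay":48,"az":0},{"claw":2.4,"tx":0,"ty":0.22,"tz":0,"ax":0,"ay":54,"az":0},{"claw":2.4,"tx":0,"ty":0.25,"tz":0,"ax":0,"ay":60,"az":0},{"claw":2.4,"tx":0,"ty":0.25,"tz":0,"ax":0,"ay":60,"az":0}]'

```text
time: 15.53
eef_pos: [0.5377, -0.0825, 0.1325]
tcp_rot: [0.522, -0.477, 0.477, -0.522]
contact_force: [0.1, 0.1, 7.1]
opening: 0.349
```

```bash
python3 ball.py l
```

```text
time 15.5333
qpos [-3.3850e-01  7.6400e-02  1.9653e+00 -7.0000e-04  1.1000e+00 -4.2920e-01]
eef_pos [ 0.5377 -0.0825  0.1325]
contact_force [0.1394 0.1235 7.1456]
wrist_torque [-0.2394  0.6895 -0.0349]
opening 0.3487
[ 282  288   76   80 4621] [320.21445575 328.3650725 ]
ball centre [ 0.5373 -0.083   0.1722] res 0.00044 top 0.189
in tool axes (cm) [ 0.05 -3.96 -0.05]
```

Emit:
play_rows --steps '[{"claw":2.4,"tx":0,"ty":-0.08,"tz":0,"ax":0,"ay":6,"az":0},{"claw":2.4,"tx":0,"ty":-0.06,"tz":0,"ax":0,"ay":12,"az":0},{"claw":2.4,"tx":0,"ty":-0.04,"tz":0,"ax":0,"ay":18,"az":0},{"claw":2.4,"tx":0,"ty":-0.02,"tz":0,"ax":0,"ay":24,"az":0},{"claw":2.4,"tx":0,"ty":0,"tz":0,"ax":0,"ay":30,"az":0},{"claw":2.4,"tx":0,"ty":0.02,"tz":0,"ax":0,"ay":36,"az":0},{"claw":2.4,"tx":0,"ty":0.04,"tz":0,"ax":0,"ay":42,"az":0},{"claw":2.4,"tx":0,"ty":0.06,"tz":0,"ax":0,"ay":48,"az":0},{"claw":2.4,"tx":0,"ty":0.08,"tz":0,"ax":0,"ay":54,"az":0},{"claw":2.4,"tx":0,"ty":0.1,"tz":0,"ax":0,"ay":60,"az":0},{"claw":2.4,"tx":0,"ty":0.1,"tz":0,"ax":0,"ay":60,"az":0}]'

```text
time: 16.5
eef_pos: [0.5391, -0.0817, 0.1324]
tcp_rot: [-0.212, 0.674, -0.674, 0.215]
contact_force: [0.6, 1.1, 11.3]
opening: 0.345
```

```bash
python3 ball.py m
```

```text
time 16.5
qpos [-0.3378  0.0771  1.9648  0.0027  1.0967  0.618 ]
eef_pos [ 0.5391 -0.0817  0.1324]
contact_force [ 0.6152  1.1312 11.3076]
wrist_torque [ 0.3879  0.2772 -0.058 ]
opening 0.3454
[ 282  288   75   79 4605] [318.87296417 327.04343105]
ball centre [ 0.5369 -0.0818  0.1721] res 0.00041 top 0.1885
in tool axes (cm) [ 0.16 -3.97 -0.12]
```

View pics/m.png

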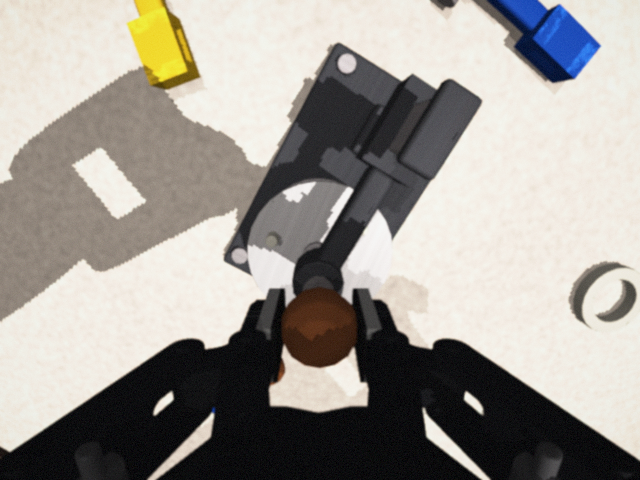

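```bash
cat > arm.py <<'E'
from h import *
c=cam("wrist");p,d=cams.read_camera("wrist")
s=ctrl.get_state();print(np.round(s["contact_force"],2),np.round(s["wrist_torque"],3))
b=np.array([.5385,-.0824]);a=np.array([.9957,.0925])
Ti=np.linalg.inv(c[2])
vs,us=np.mgrid[0:480:2,0:640:2];vs=vs.ravel();us=us.ravel()
q=cv2.undistortPoints(np.c_[us,vs].astype(float)[:,None],c[0],c[1])[:,0]
Z=d[vs,us];X=np.c_[q*Z[:,None],Z];W=X@c[2][:3,:3].T+c[2][:3,3]
rel=W[:,:2]-b;al=rel@a;la=rel@np.array([-a[1],a[0]])
for lo in range(10,122,8):
    k=(Z>0)&(al>lo/1e3)&(al<(lo+8)/1e3)&(abs(la)<.005)&(W[:,2]>.09)&(W[:,2]<.18)
    if k.sum()>3: print(lo,k.sum(),np.median(W[k,2]).round(4))
E
python3 arm.py
```

```text
[0.24 2.61 9.24] [ 0.401  0.188 -0.078]
10 162 0.1711
18 69 0.1242
26 74 0.1238
34 73 0.1235
42 75 0.1231
50 78 0.1231
58 81 0.1226
66 164 0.1671
74 160 0.1688
82 158 0.1688
90 163 0.1688
98 122 0.1685
106 16 0.1238
```

```bash
cat >> arm.py <<'E'
print("block top by la")
for lo in range(66,116,6):
  o=[]
  for s1,s2 in ((-.0135,-.0085),(.0085,.0135)):
    k=(Z>0)&(al>lo/1e3)&(al<(lo+6)/1e3)&(la>s1)&(la<s2)&(W[:,2]>.1)&(W[:,2]<.15)
    o.append((int(k.sum()),np.median(W[k,2]).round(4) if k.sum()>2 else None))
  print(lo,o)
k=(Z>0)&(W[:,2]>.06)&(W[:,2]<.075)&(np.hypot(*(rel+[0,0.0]).T)<.049)
print("plate top",np.median(W[k,2]),"foot",np.median(W[(Z>0)&(W[:,2]>.006)&(W[:,2]<.018)][:,2]),"bench",np.median(W[(Z>0)&(abs(W[:,2])<.006)][:,2]))
E
python3 arm.py | sed -n '/block/,$p'
```

```text
block top by la
66 [(26, np.float64(0.1254)), (33, np.float64(0.1253))]
72 [(0, None), (33, np.float64(0.125))]
78 [(0, None), (34, np.float64(0.1248))]
84 [(0, None), (34, np.float64(0.1247))]
90 [(0, None), (35, np.float64(0.1244))]
96 [(0, None), (35, np.float64(0.124))]
102 [(0, None), (35, np.float64(0.124))]
108 [(0, None), (11, np.float64(0.1236))]
114 [(0, None), (0, None)]
plate top 0.07079055941197498 foot 0.0127879313691808 bench 0.0008243285258986155
```

Emit:
play_rows --steps '[{"claw":2.4,"tx":0,"ty":-0.15,"tz":0,"ax":0,"ay":0,"az":0},{"claw":2.4,"tx":0,"ty":-0.25,"tz":0,"ax":0,"ay":0,"az":0},{"claw":2.4,"tx":0,"ty":-0.25,"tz":0,"ax":0,"ay":0,"az":0}]'

```text
time: 16.9
eef_pos: [0.5386, -0.0818, 0.1339]
tcp_rot: [-0.214, 0.674, -0.674, 0.216]
contact_force: [2.1, 1.6, 6.1]
opening: 0.346
```

```bash
python3 ball.py n; python3 arm.py
```

```text
time 16.9
qpos [-0.338   0.0748  1.9643  0.0021  1.1002  0.6151]
eef_pos [ 0.5386 -0.0818  0.1339]
contact_force [2.128  1.5623 6.087 ]
wrist_torque [ 0.2713 -0.0632  0.0132]
opening 0.3462
[ 282  287   75   79 4612] [318.93928881 326.79791847]
ball centre [ 0.5365 -0.0819  0.1735] res 0.00043 top 0.1901
in tool axes (cm) [ 0.16 -3.97 -0.12]
[1.45 0.91 6.37] [ 0.297 -0.014  0.035]
10 153 0.1681
18 72 0.1255
26 73 0.1252
34 73 0.1249
42 78 0.1248
50 78 0.1245
58 80 0.1243
66 158 0.1671
74 154 0.1688
82 154 0.1688
90 164 0.1688
98 114 0.1685
106 12 0.126
block top by la
66 [(28, np.float64(0.1271)), (34, np.float64(0.127))]
72 [(0, None), (33, np.float64(0.1271))]
78 [(0, None), (34, np.float64(0.1268))]
84 [(0, None), (34, np.float64(0.1263))]
90 [(0, None), (35, np.float64(0.1261))]
96 [(0, None), (36, np.float64(0.1262))]
102 [(0, None), (38, np.float64(0.126))]
108 [(0, None), (6, np.float64(0.1256))]
114 [(0, None), (0, None)]
plate top 0.07077775158161856 foot 0.01276021081378681 bench 0.0008087607095954574
```

Emit:
play_rows --steps '[{"claw":3.6,"tx":0,"ty":0,"tz":0,"ax":0,"ay":0,"az":0},{"claw":4.5,"tx":0,"ty":0,"tz":0,"ax":0,"ay":0,"az":0},{"claw":4.5,"tx":0,"ty":0,"tz":0,"ax":0,"ay":0,"az":0},{"claw":4.5,"tx":0,"ty":0,"tz":0,"ax":0,"ay":0,"az":0},{"claw":4.5,"tx":0,"ty":0,"tz":0,"ax":0,"ay":0,"az":0}]'

```text
time: 17.42
eef_pos: [0.5369, -0.0821, 0.1316]
tcp_rot: [-0.215, 0.674, -0.674, 0.214]
contact_force: [0.6, 0.1, 0.0]
opening: 0.526
```

```bash
python3 ball.py o; python3 arm.py
```

```text
time 17.4167
qpos [-0.3386  0.0764  1.9672 -0.      1.0999  0.6171]
eef_pos [ 0.5369 -0.0821  0.1316]
contact_force [0.5718 0.0515 0.0087]
wrist_torque [-0.0111 -0.0428 -0.0505]
opening 0.5258
[ 283  286   77   81 4874] [320.95794009 326.41793188]
ball centre [ 0.5377 -0.0812  0.1757] res 0.00043 top 0.1926
in tool axes (cm) [-0.12 -4.41 -0.03]
[ 0.55  0.18 -0.87] [0.012 0.024 0.016]
10 131 0.1286
18 74 0.1274
26 78 0.127
34 76 0.1265
42 76 0.1262
50 81 0.1257
58 82 0.1253
66 164 0.1671
74 162 0.1688
82 158 0.1688
90 170 0.1688
98 119 0.1685
106 15 0.1262
block top by la
66 [(29, np.float64(0.1281)), (35, np.float64(0.128))]
72 [(0, None), (36, np.float64(0.1275))]
78 [(0, None), (34, np.float64(0.1275))]
84 [(0, None), (36, np.float64(0.1271))]
90 [(0, None), (38, np.float64(0.1266))]
96 [(0, None), (38, np.float64(0.1265))]
102 [(0, None), (36, np.float64(0.1263))]
108 [(0, None), (10, np.float64(0.1259))]
114 [(0, None), (0, None)]
plate top 0.07080000403413772 foot 0.012764638715394572 bench 0.0008077401891911917
```

View pics/o.png

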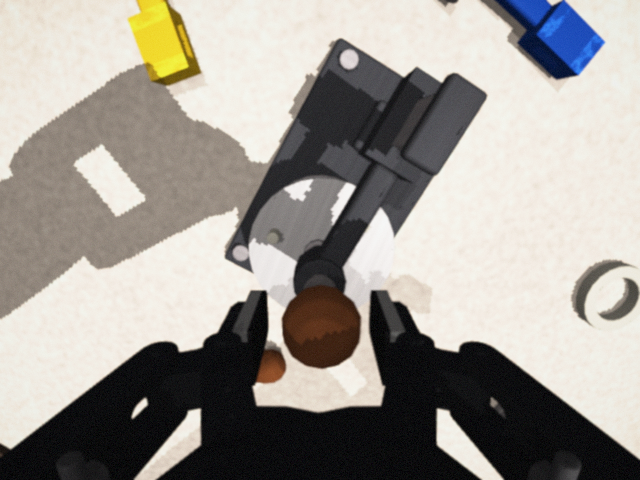

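Emit:
play_rows --grip_force 30 --steps '[{"claw":4.8,"tx":-0.1,"ty":0,"tz":0,"ax":0,"ay":-7,"az":0},{"claw":4.8,"tx":-0.1,"ty":0,"tz":0,"ax":0,"ay":-14,"az":0},{"claw":4.8,"tx":-0.1,"ty":0,"tz":0,"ax":0,"ay":-21,"az":0},{"claw":4.8,"tx":-0.1,"ty":0,"tz":0,"ax":0,"ay":-28,"az":0},{"claw":4.8,"tx":-0.1,"ty":0,"tz":0,"ax":0,"ay":-35,"az":0},{"claw":4.8,"tx":-0.1,"ty":0,"tz":0,"ax":0,"ay":-42,"az":0},{"claw":4.8,"tx":-0.1,"ty":0,"tz":0,"ax":0,"ay":-49,"az":0},{"claw":4.8,"tx":-0.1,"ty":0,"tz":0,"ax":0,"ay":-56,"az":0},{"claw":4.8,"tx":-0.1,"ty":0,"tz":0,"ax":0,"ay":-63,"az":0},{"claw":4.8,"tx":-0.1,"ty":0,"tz":0,"ax":0,"ay":-70,"az":0},{"claw":4.8,"tx":-0.1,"ty":0,"tz":0,"ax":0,"ay":-77,"az":0},{"claw":4.8,"tx":-0.1,"ty":0,"tz":0,"ax":0,"ay":-84,"az":0}]'

```text
time: 18.52
eef_pos: [0.5383, -0.0817, 0.1323]
tcp_rot: [0.611, -0.356, 0.356, -0.611]
contact_force: [0.2, -0.5, -0.1]
opening: 0.56
```

Emit:
play_rows --steps '[{"claw":4.8,"tx":0,"ty":0,"tz":0,"ax":0,"ay":-7,"az":0},{"claw":4.8,"tx":0,"ty":0,"tz":0,"ax":0,"ay":-14,"az":0},{"claw":4.8,"tx":0,"ty":0,"tz":0,"ax":0,"ay":-21,"az":0},{"claw":4.8,"tx":0,"ty":0,"tz":0,"ax":0,"ay":-28,"az":0},{"claw":4.8,"tx":0,"ty":0,"tz":0,"ax":0,"ay":-35,"az":0},{"claw":4.8,"tx":0,"ty":0,"tz":0,"ax":0,"ay":-42,"az":0},{"claw":4.8,"tx":0,"ty":0,"tz":0,"ax":0,"ay":-49,"az":0},{"claw":4.8,"tx":0,"ty":0,"tz":0,"ax":0,"ay":-56,"az":0},{"claw":4.8,"tx":0,"ty":0,"tz":0,"ax":0,"ay":-63,"az":0},{"claw":4.8,"tx":0,"ty":0,"tz":0,"ax":0,"ay":-70,"az":0},{"claw":4.8,"tx":0,"ty":0,"tz":0,"ax":0,"ay":-70,"az":0},{"claw":4.8,"tx":0,"ty":0,"tz":0,"ax":0,"ay":-70,"az":0}]'

```text
time: 19.52
eef_pos: [0.5383, -0.0817, 0.1323]
tcp_rot: [-0.705, -0.056, 0.056, 0.705]
contact_force: [-0.2, -0.7, -0.1]
opening: 0.561
```

```bash
python3 ball.py p; python3 arm.py | grep -A20 block
```

```text
time 19.5167
qpos [-0.337   0.0775  1.9644  0.      1.0999 -2.0658]
eef_pos [ 0.5383 -0.0817  0.1323]
contact_force [-0.1584 -0.6812 -0.0971]
wrist_torque [ 0.0313 -0.0521  0.0419]
opening 0.5612
[ 280  292   77   84 4953] [318.03351504 333.58146578]
ball centre [ 0.5383 -0.0808  0.1755] res 0.00041 top 0.1922
in tool axes (cm) [ 0.02 -4.32  0.09]
block top by la
66 [(17, np.float64(0.1284)), (13, np.float64(0.1281))]
72 [(16, np.float64(0.1281)), (19, np.float64(0.1281))]
78 [(4, np.float64(0.1277)), (12, np.float64(0.1274))]
84 [(0, None), (0, None)]
90 [(0, None), (0, None)]
96 [(0, None), (0, None)]
102 [(0, None), (0, None)]
108 [(0, None), (0, None)]
114 [(0, None), (0, None)]
plate top 0.07075560096970826 foot 0.012730208614681049 bench 0.0007769952954428949
```

Emit:
play_rows --grip_force 30 --steps '[{"claw":4.0,"tx":0,"ty":-0.1,"tz":0.05,"ax":0,"ay":0,"az":0},{"claw":3.4,"tx":0,"ty":-0.1,"tz":0.05,"ax":0,"ay":0,"az":0},{"claw":2.8,"tx":0,"ty":-0.15,"tz":0.05,"ax":0,"ay":0,"az":0},{"claw":2.8,"tx":0,"ty":-0.2,"tz":0.05,"ax":0,"ay":0,"az":0},{"claw":2.8,"tx":0,"ty":-0.2,"tz":0.05,"ax":0,"ay":0,"az":0},{"claw":2.8,"tx":0,"ty":-0.2,"tz":0.05,"ax":0,"ay":0,"az":0}]'

```text
time: 20.12
eef_pos: [0.5383, -0.0812, 0.1342]
tcp_rot: [0.705, 0.057, -0.057, -0.705]
contact_force: [1.2, -0.7, -2.7]
opening: 0.354
```

Emit:
play_rows --steps '[{"claw":2.8,"tx":0,"ty":0.02,"tz":0,"ax":0,"ay":6,"az":0},{"claw":2.8,"tx":0,"ty":0.04,"tz":0,"ax":0,"ay":12,"az":0},{"claw":2.8,"tx":0,"ty":0.06,"tz":0,"ax":0,"ay":18,"az":0},{"claw":2.8,"tx":0,"ty":0.08,"tz":0,"ax":0,"ay":24,"az":0},{"claw":2.8,"tx":0,"ty":0.1,"tz":0,"ax":0,"ay":30,"az":0}]'

```text
time: 20.53
eef_pos: [0.5382, -0.0816, 0.1332]
tcp_rot: [0.696, -0.129, 0.129, -0.695]
contact_force: [0.8, -0.8, -1.7]
opening: 0.356
```

```bash
python3 ball.py q|tail -5; python3 arm.py
```

```text
wrist_torque [-0.4358 -0.0554  0.1793]
opening 0.3562
[ 281  291   77   81 4796] [319.63344454 331.38427857]
ball centre [ 0.5384 -0.081   0.1748] res 0.00043 top 0.1914
in tool axes (cm) [ 0.   -4.16  0.06]
[ 0.35 -1.8  -3.35] [-0.533 -0.113 -0.054]
42 4 0.1265
50 15 0.126
58 5 0.1255
66 11 0.1284
block top by la
66 [(16, np.float64(0.1282)), (0, None)]
72 [(15, np.float64(0.1281)), (0, None)]
78 [(12, np.float64(0.1276)), (0, None)]
84 [(0, None), (0, None)]
90 [(0, None), (0, None)]
96 [(0, None), (0, None)]
102 [(0, None), (0, None)]
108 [(0, None), (0, None)]
114 [(0, None), (0, None)]
plate top 0.07073609050373826 foot 0.012699602772767798 bench 0.0007737792002425192
```

Emit:
play_rows --steps '[{"claw":2.8,"tx":0,"ty":0.04,"tz":0,"ax":0,"ay":6,"az":0},{"claw":2.8,"tx":0,"ty":0.06,"tz":0,"ax":0,"ay":12,"az":0},{"claw":2.8,"tx":0,"ty":0.08,"tz":0,"ax":0,"ay":18,"az":0},{"claw":2.8,"tx":0,"ty":0.1,"tz":0,"ax":0,"ay":24,"az":0},{"claw":2.8,"tx":0,"ty":0.12,"tz":0,"ax":0,"ay":30,"az":0},{"claw":2.8,"tx":0,"ty":0.14,"tz":0,"ax":0,"ay":36,"az":0},{"claw":2.8,"tx":0,"ty":0.16,"tz":0,"ax":0,"ay":42,"az":0},{"claw":2.8,"tx":0,"ty":0.18,"tz":0,"ax":0,"ay":48,"az":0}]'

```text
time: 21.3
eef_pos: [0.538, -0.0811, 0.1315]
tcp_rot: [0.584, -0.4, 0.399, -0.583]
contact_force: [2.0, -0.5, -1.9]
opening: 0.356
```

```bash
python3 ball.py r|tail -5; python3 arm.py
```

```text
wrist_torque [-0.2625  0.2254  0.2364]
opening 0.3555
[ 283  291   76   81 4757] [321.43451755 331.13369771]
ball centre [ 0.5383 -0.0812  0.1731] res 0.00045 top 0.1896
in tool axes (cm) [ 0.03 -4.16  0.02]
[ 1.08 -0.69 -1.84] [-0.348  0.241 -0.012]
10 48 0.1283
26 20 0.1276
34 40 0.127
42 61 0.1267
50 54 0.1262
58 64 0.1257
66 65 0.1283
74 105 0.1413
82 36 0.1689
90 52 0.1689
98 45 0.1686
106 13 0.1262
block top by la
66 [(18, np.float64(0.1285)), (24, np.float64(0.1284))]
72 [(12, np.float64(0.1279)), (23, np.float64(0.1281))]
78 [(5, np.float64(0.128)), (19, np.float64(0.1279))]
84 [(0, None), (22, np.float64(0.1275))]
90 [(0, None), (20, np.float64(0.1269))]
96 [(0, None), (22, np.float64(0.1267))]
102 [(0, None), (21, np.float64(0.1265))]
108 [(0, None), (6, np.float64(0.1264))]
114 [(0, None), (0, None)]
plate top 0.07081609836173626 foot 0.012761912979805529 bench 0.0008226021832958841
```

Emit:
play_rows --steps '[{"claw":2.8,"tx":0,"ty":0.03,"tz":0,"ax":0,"ay":6,"az":0},{"claw":2.8,"tx":0,"ty":0.05,"tz":0,"ax":0,"ay":12,"az":0},{"claw":2.8,"tx":0,"ty":0.07,"tz":0,"ax":0,"ay":18,"az":0},{"claw":2.8,"tx":0,"ty":0.09,"tz":0,"ax":0,"ay":24,"az":0},{"claw":2.8,"tx":0,"ty":0.11,"tz":0,"ax":0,"ay":30,"az":0},{"claw":2.8,"tx":0,"ty":0.13,"tz":0,"ax":0,"ay":36,"az":0},{"claw":2.8,"tx":0,"ty":0.15,"tz":0,"ax":0,"ay":42,"az":0},{"claw":2.8,"tx":0,"ty":0.17,"tz":0,"ax":0,"ay":48,"az":0}]'

```text
time: 22.07
eef_pos: [0.5387, -0.0803, 0.1299]
tcp_rot: [-0.37, 0.603, -0.602, 0.371]
contact_force: [3.9, 2.3, -1.4]
opening: 0.352
```

```bash
python3 ball.py s|tail -5; python3 arm.py
```

```text
wrist_torque [ 0.3327 -0.1099  0.1381]
opening 0.3523
[ 283  289   76   81 4740] [321.52046414 329.12742616]
ball centre [ 0.5382 -0.0809  0.1715] res 0.00042 top 0.1883
in tool axes (cm) [ 0.06 -4.16 -0.02]
[ 3.73  1.89 -2.56] [ 0.321 -0.132 -0.048]
10 141 0.157
18 206 0.1644
26 70 0.1276
34 68 0.1271
42 70 0.1267
50 71 0.1262
58 76 0.1259
66 169 0.1646
74 172 0.1684
82 129 0.1688
90 131 0.1687
98 91 0.1686
106 32 0.1262
block top by la
66 [(24, np.float64(0.1286)), (32, np.float64(0.1285))]
72 [(24, np.float64(0.1279)), (32, np.float64(0.1281))]
78 [(0, None), (30, np.float64(0.1276))]
84 [(0, None), (30, np.float64(0.1276))]
90 [(0, None), (31, np.float64(0.1271))]
96 [(0, None), (34, np.float64(0.1267))]
102 [(0, None), (28, np.float64(0.1263))]
108 [(0, None), (12, np.float64(0.1262))]
114 [(0, None), (0, None)]
plate top 0.07075763385282868 foot 0.012749064850028247 bench 0.0008102487551824022
```

Emit:
play_rows --steps '[{"claw":2.8,"tx":0,"ty":0.03,"tz":0,"ax":0,"ay":6,"az":0},{"claw":2.8,"tx":0,"ty":0.05,"tz":0,"ax":0,"ay":12,"az":0},{"claw":2.8,"tx":0,"ty":0.07,"tz":0,"ax":0,"ay":18,"az":0},{"claw":2.8,"tx":0,"ty":0.09,"tz":0,"ax":0,"ay":24,"az":0},{"claw":2.8,"tx":0,"ty":0.11,"tz":0,"ax":0,"ay":30,"az":0},{"claw":2.8,"tx":0,"ty":0.13,"tz":0,"ax":0,"ay":36,"az":0},{"claw":2.8,"tx":0,"ty":0.15,"tz":0,"ax":0,"ay":42,"az":0},{"claw":2.8,"tx":0,"ty":0.17,"tz":0,"ax":0,"ay":48,"az":0}]'

```text
time: 22.83
eef_pos: [0.5398, -0.0815, 0.1288]
tcp_rot: [0.093, -0.7, 0.701, -0.096]
contact_force: [4.5, -0.1, -3.0]
opening: 0.35
```

```bash
python3 ball.py t|tail -5; python3 arm.py
```

```text
wrist_torque [-0.0276 -0.6867  0.2557]
opening 0.3505
[ 281  287   76  110 5616] [318.4627849  335.29522792]
ball centre [ 0.5379 -0.0809  0.1698] res 0.02733 top 0.1866
in tool axes (cm) [ 0.15 -4.1  -0.1 ]
[ 4.57  0.6  -2.52] [-0.111 -0.669 -0.051]
10 237 0.1711
18 75 0.1285
26 77 0.1279
34 87 0.1275
42 87 0.1269
50 87 0.1265
58 88 0.1259
66 131 0.1683
74 171 0.1688
82 183 0.1687
90 190 0.1688
98 120 0.1688
block top by la
66 [(14, np.float64(0.1286)), (37, np.float64(0.1285))]
72 [(0, None), (38, np.float64(0.1285))]
78 [(0, None), (39, np.float64(0.1278))]
84 [(0, None), (39, np.float64(0.1275))]
90 [(0, None), (39, np.float64(0.1272))]
96 [(0, None), (39, np.float64(0.1266))]
102 [(0, None), (42, np.float64(0.1266))]
108 [(0, None), (14, np.float64(0.1259))]
114 [(0, None), (0, None)]
plate top 0.07080980465794594 foot 0.012743412288497347 bench 0.0008249313319964591
```

View pics/t.png

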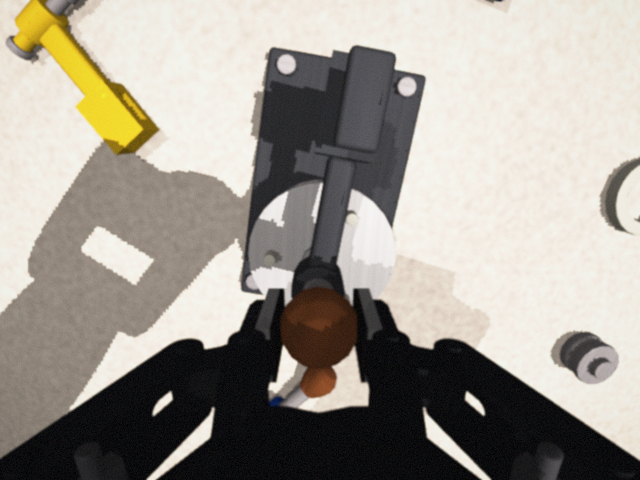

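Emit:
play_rows --steps '[{"claw":2.8,"tx":0,"ty":0.03,"tz":0,"ax":0,"ay":6,"az":0},{"claw":2.8,"tx":0,"ty":0.05,"tz":0,"ax":0,"ay":12,"az":0},{"claw":2.8,"tx":0,"ty":0.07,"tz":0,"ax":0,"ay":18,"az":0},{"claw":2.8,"tx":0,"ty":0.09,"tz":0,"ax":0,"ay":24,"az":0},{"claw":2.8,"tx":0,"ty":0.11,"tz":0,"ax":0,"ay":30,"az":0},{"claw":2.8,"tx":0,"ty":0.13,"tz":0,"ax":0,"ay":36,"az":0},{"claw":2.8,"tx":0,"ty":0.13,"tz":0,"ax":0,"ay":36,"az":0},{"claw":2.8,"tx":0,"ty":0.13,"tz":0,"ax":0,"ay":36,"az":0}]'

```text
time: 23.6
eef_pos: [0.5393, -0.0822, 0.1275]
tcp_rot: [-0.126, -0.695, 0.697, 0.124]
contact_force: [4.9, -3.0, -2.6]
opening: 0.356
```

Emit:
play_rows --steps '[{"claw":3.6,"tx":0,"ty":0,"tz":0,"ax":0,"ay":0,"az":0},{"claw":4.8,"tx":0,"ty":0,"tz":0,"ax":0,"ay":0,"az":0},{"claw":4.8,"tx":0,"ty":0,"tz":0,"ax":0,"ay":0,"az":0},{"claw":4.8,"tx":0,"ty":0,"tz":0,"ax":0,"ay":0,"az":0}]'

```text
time: 23.93
eef_pos: [0.5378, -0.081, 0.1268]
tcp_rot: [0.127, 0.696, -0.695, -0.127]
contact_force: [-0.4, 0.0, -0.4]
opening: 0.564
```

```bash
sed -i 's/i=1+np.argmax(st\[1:,4\])/i=1+np.argmax(st[1:,4]);l[d>.3]=0/' ball.py; python3 ball.py u; python3 arm.py
```

```text
time 23.9333
qpos [-3.3620e-01  8.3500e-02  1.9691e+00  2.0000e-04  1.0902e+00  1.5956e+00]
eef_pos [ 0.5378 -0.081   0.1268]
contact_force [-0.3741  0.0273 -0.4   ]
wrist_torque [-0.0178  0.0221  0.0192]
opening 0.5643
[ 280  284   75   80 4734] [317.09759189 323.65547106]
ball centre [ 0.5385 -0.0806  0.1689] res 0.00045 top 0.1855
in tool axes (cm) [-0.05 -4.21 -0.06]
[-0.16 -1.49 -0.17] [ 0.047 -0.038 -0.035]
10 261 0.1705
18 82 0.1289
26 88 0.1283
34 87 0.1278
42 91 0.1272
50 91 0.1267
58 90 0.126
66 178 0.1672
74 223 0.1684
82 226 0.1685
90 237 0.1686
98 158 0.1684
106 26 0.126
block top by la
66 [(50, np.float64(0.1285)), (29, np.float64(0.1288))]
72 [(51, np.float64(0.1279)), (0, None)]
78 [(53, np.float64(0.1274)), (0, None)]
84 [(54, np.float64(0.1269)), (0, None)]
90 [(51, np.float64(0.1267)), (0, None)]
96 [(57, np.float64(0.1264)), (0, None)]
102 [(53, np.float64(0.1256)), (0, None)]
108 [(16, np.float64(0.1256)), (0, None)]
114 [(0, None), (0, None)]
plate top 0.07075345527714245 foot 0.01274501001900627 bench 0.0007749874050789196
```

View pics/u.png

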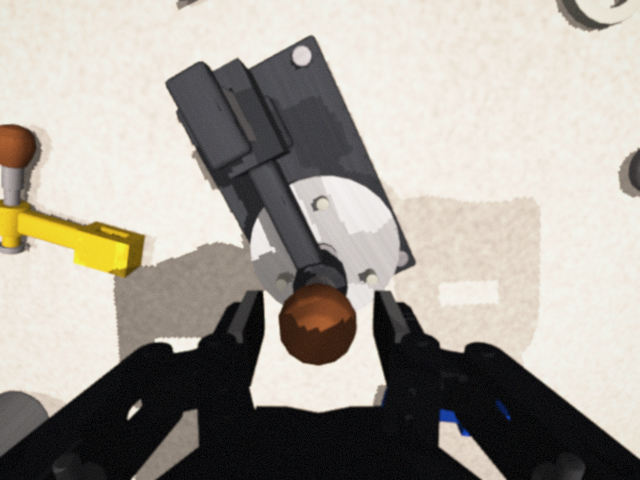

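Emit:
play_rows --steps '[{"claw":6.0,"tx":0,"ty":-1,"tz":0,"ax":0,"ay":0,"az":0},{"claw":7.0,"tx":0,"ty":-4,"tz":0,"ax":0,"ay":0,"az":0},{"claw":7.0,"tx":0,"ty":-8,"tz":0,"ax":0,"ay":0,"az":0},{"claw":7.0,"tx":0,"ty":-12,"tz":0,"ax":0,"ay":0,"az":0},{"claw":7.0,"tx":0,"ty":-15,"tz":0,"ax":0,"ay":0,"az":0},{"claw":7.0,"tx":0,"ty":-15,"tz":0,"ax":0,"ay":0,"az":0},{"claw":7.0,"tx":0,"ty":-15,"tz":0,"ax":0,"ay":0,"az":0},{"claw":7.0,"tx":0,"ty":-15,"tz":0,"ax":0,"ay":0,"az":0}]'

```text
time: 24.7
eef_pos: [0.5379, -0.081, 0.2767]
tcp_rot: [0.127, 0.696, -0.696, -0.128]
contact_force: [-0.0, 0.0, -0.2]
opening: 0.816
```

```bash
python3 ball.py v; python3 - <<'E'
from h import *
p,d=cams.read_camera("scene");q=cv2.imread("pics/a_scene.png")
a=p[190:340,130:500];b=q[190:340,130:500]
cv2.imwrite("pics/w.png",cv2.resize(np.vstack([b,a]),None,fx=2,fy=1.9,interpolation=cv2.INTER_CUBIC))
E
```

```text
time 24.7
qpos [-0.3361 -0.0501  1.8222  0.      1.3701  1.5969]
eef_pos [ 0.5379 -0.081   0.2767]
contact_force [-0.0046  0.0076 -0.1972]
wrist_torque [-0.071  -0.006   0.0383]
opening 0.8156
[ 300  210   36   37 1043] [317.67114094 227.53691275]
ball centre [ 0.5385 -0.0809  0.169 ] res 0.00045 top 0.186
in tool axes (cm) [-0.06 10.77 -0.04]
```

View pics/w.png

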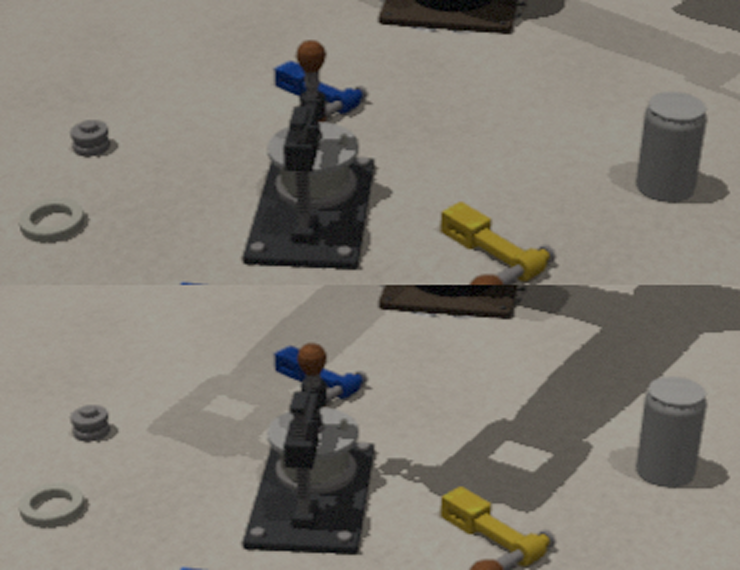

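View pics/v.png

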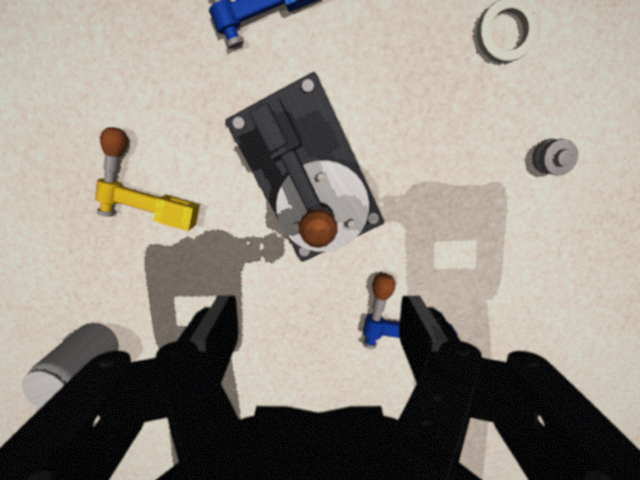

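```bash
python3 -c "
from h import *
print(ctrl.sign_off())"
```

```text
the job is handed in; nothing more can be done
None
```

The clamp is holding the plate and the job is handed in at about 25 s. I estimate about 25 N on the plate. That is worked out from how far the ball sank and the stated spring rate, not measured directly.

- **Pressing the jaw down:** I slid it down with the fingertips straddling the bar instead of gripping the block. The drag was about 2–3 N, and I pushed to about 12 N. When I lifted off, the jaw stayed up, tilted toe-up.
- **First turn of the screw (150°):** this went wrong. My grip pressed down on the ball, the jaw came unbound, and the block crept about 5 mm up the bar without tightening. I let go and saw the jaw bind again by itself.
- **Second turn (210°):** I gripped again without pressing down. The turning torque was about 0.2 N m, the ball sank 6.6 mm and the block stayed at the same height. In total the screw went about one full turn, which is more than the half to three quarters you asked for but within its travel.

**Last checks:**
- After letting go, the ball stayed at z = 0.169 m across two looks.
- The gripper was clear of everything, with no force on it beyond sensor noise.
- By eye in the before and after pictures, the plate, can, roller and ring had not moved.
- The fingertips touched about 23 mm behind where the stated tool point put them, so I worked from the camera and the felt contact instead.
- I had no direct reading of the plate force, so I can't confirm step 1's 5 N beyond the size of my push.

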